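# Fit the contact frame and hold the cooler over its screw posts

## Task

On the open test bench, lay the dark contact frame gently round the processor so that it is fully home, flat on the board, and let go of it. Then pick up the finned cooler and hold it level about a centimetre above the processor, with the four holes of its flange in line over the four threaded brass posts, ready for me to start the screws; it must not touch the board, processor or frame, and you finish still holding it there. Do not drop either part, and leave the other things on the desk where they are.

Things in the scene. Friction and masses are not known exactly. Their poses are not given: they have to be found in the camera images.
- board: Fixed open test bench: aluminium tray 190 x 190 mm with a dark 170 x 170 mm main board, its top face 30 mm above the desk. Origin on the desk under the tray's centre. Along the board's edges: memory slots (+y, 14 mm high), finned heat sink (-y, 22 mm), rear connectors (-x, to 30 mm), expansion slot (+x, 11 mm). They stand at least 58 mm from the socket point along y, 54 along -x, 64 along +x.
- socket (a point): Centre of the processor socket, on the circuit board's top face, with the board's axes: x along the 90 mm side of the rectangle of four brass posts, z up. Only socket, processor, posts and 1 mm chips stand near it.
- lid (a point): Centre of the flat top of the processor's steel lid, 9 mm above the socket point. The lid is 40 mm (along the board's x) x 32 mm (y), on a green substrate 45 x 37.5 mm (top 4 mm above the board) in a black housing 50 x 42 mm, 3 mm tall. Processor and socket are fixed to the board.
- frame: Contact frame: loose, flat, dark metal, outside 72 (its x) x 56 mm (its y), 7 mm thick, about 45 g. Origin: centre of underside, z up. Window 44 x 36 mm, 2 mm larger than the lid all round; below its top 2.8 mm it widens to 56 x 48. Same after a half turn. Fully home, its underside lies on the circuit board and the lid stands 2 mm proud of it. Grip across the 56 mm with the fingertips.
- cooler: Cooler: loose bare-aluminium heat sink, about 0.38 kg, upright on the desk. Flat flange 110 (its x) x 74 mm (its y), 4 mm thick, an 8 mm through hole near each corner; on it a rigid block of fins 76 (x) x 58 mm (y), top 46 mm above the underside, fins along x. Origin: centre of the flange's underside, z up. Same after a half turn. Grip the fin block across its 58 mm.
- screwdriver: A black-handled screwdriver, 190 mm long, lying on the far side of the desk; leave alone. Origin about its middle.
- dish: A round steel dish of screws, 88 mm across, 22 mm high; leave alone. Origin at the centre of its underside.
- mouse: A black computer mouse, 108 x 62 x 33 mm; leave alone. Origin at the centre of its underside.
- post0 (a point): Centre of the threaded hole in the top of a brass post (8 mm across, standing 8 mm above the circuit board), 45 mm +x and 27 mm +y of the socket point in the board's axes.
- hole0 (a point): Centre of an 8 mm hole in the cooler's flange, at the flange's underside, 45 mm +x and 27 mm +y of the cooler's origin in its own axes.
- post1 (a point): Centre of the threaded hole in the top of a brass post (8 mm across, standing 8 mm above the circuit board), 45 mm +x and 27 mm -y of the socket point in the board's axes.
- hole1 (a point): Centre of an 8 mm hole in the cooler's flange, at the flange's underside, 45 mm +x and 27 mm -y of the cooler's origin in its own axes.
- post2 (a point): Centre of the threaded hole in the top of a brass post (8 mm across, standing 8 mm above the circuit board), 45 mm -x and 27 mm +y of the socket point in the board's axes.
- hole2 (a point): Centre of an 8 mm hole in the cooler's flange, at the flange's underside, 45 mm -x and 27 mm +y of the cooler's origin in its own axes.
- post3 (a point): Centre of the threaded hole in the top of a brass post (8 mm across, standing 8 mm above the circuit board), 45 mm -x and 27 mm -y of the socket point in the board's axes.
- hole3 (a point): Centre of an 8 mm hole in the cooler's flange, at the flange's underside, 45 mm -x and 27 mm -y of the cooler's origin in its own axes.
Things that resemble listed ones, but are neither listed nor needed, are in the scene too. Leave any purple look-alike of the cooler alone.

How it is judged:
By the outcome, as a careful person would: the job done as asked, in the order asked, and still so for the second after the job is handed in, while the arm keeps its last pose, push and grip.
It also fails if it takes over 58 s, if anything falls off the work surface, if the arm or the gripper's body presses on something with over 40 N, if the wrist force passes 120 N, or if a joint passes its speed limit or range.

## Robot

A 6-joint arm with a two-finger parallel gripper is mounted at the origin on the work surface. World frame = base frame: x ahead of the robot, y to its left, z up, the work surface at z = 0. Lengths are in m, angles in rad, forces in N, time in s.
With the tool pointing down it reaches from about 0.375 to 0.825 m from the base axis. Payload 5.5 kg.
Tool frame: the origin (TCP) lies at the very end of the fingers, on their centre line; the grasp point (between the pads) lies 19 mm behind it (bot.grasp_offset is the distance from the TCP to the grasp point, in m); x points along the fingers, y is the direction in which the jaws open and shut, and the axes are right-handed (so a half turn about x gives the same grasp; the last joint's range is limited). The gripper opens to 85 mm and grips with 20 to 120 N. Pads are 22 mm wide; open, the fingers measure 114 mm over their backs; the gripper's body (76 mm by 85 mm) begins 54 mm behind the grasp point. The pads swing forward as they close: fully open they stand 13 mm farther back than shut.
Start: joints at [1.101, 0.314, -0.047, 1.21, 0, 1.571], TCP at [0.272, 0.535, 0.231] pointing down, gripper open.
Joint ranges: [-2.67, 2.67], [-0.69, 1.73], [-1.03, 1.25], [-2.08, 2.16], [-1.42, 1.45], [-3.14, 3.14]. Speed limits (rad/s): [2.39, 2.39, 3.01, 3.14, 3.14, 3.14].

## Interface

Orientations are given as a unit quaternion [w, x, y, z].
In Python, from station import bot, eyes, workorder gives the robot as it stands.
- The arm moves only by the tool apply_moves, never from a script. Its argument "targets" is a list of rows, each a list of 3 entries, a list of its own where there are three numbers: the turn, a rotation vector about the world's x, y, z in rad, then the shift along the world's x, y, z in cm, then the finger opening in cm, from 0 to 8.54. In form: [[[ax, ay, az], [dx, dy, dz], jaw], ...]. A call has 1 to 12 rows; each row is the pose to reach, as a shift and turn from the pose commanded when the call began; what a row does not reach only later rows make up. A row lasts 1/8 s, in which the tool goes at most 62.5 mm and 10.7 degrees, less where a joint would pass 70% of its speed; a pose out of reach is approached as far as the arm can. A call with a gripper value outside its range is refused whole. The fingers move at their own pace and stop on an object; "squeeze" is the grip in N (left out, the last holds). Time passes only in rows, so rows that repeat a pose let the fingers close. It gives the time, the measured TCP pose, the force and the opening at its end, in the units of the state.
- bot.state(): the state, without advancing time (a new reading comes with each control period).
- eyes.capture(name): name is "side" or "top" or "wrist"; returns the picture (400x640x3 uint8, red, green, blue); there is no depth.
- eyes.camera_info(name): a dict with "fovy" (degrees; the focal length in pixels is half the picture's height over the tangent of half this angle, whatever the lens; pixels are square), "cx", "cy" (the principal point, pixels), "k1" (the pictures are not rectified: a ray, as slopes to the right and down, at radius r is drawn at 1 + k1 r^2 times it, then the intrinsics apply), "rvec" (rotation vector, rad) and "tvec" (3), from world to camera coordinates, as OpenCV has them; the wrist camera has in their place "tool_from_camera" (4x4, takes a point from camera to tool coordinates, whose origin is the TCP and whose axes are the tool frame's). Camera axes: x right, y down, z forward; pixel columns grow to the right and rows downward; lengths in m; the calibration is good to about 2 mm. A picture is of the moment at which its call begins: read the wrist's pose just before it. camera_info takes no time and is no camera call.
- workorder.hand_in(): hands the job in, once; it reports no verdict.
The state is a dict: "t": time; "joint_pos": joint angles; "qd": joint speeds; "tau": joint torques, N m; "eef_pos": TCP position; "tcp_rot": TCP orientation; "wrist_force": force on the tool from outside, world axes, zero at the start; "wrist_torque": the same for the moment, N m; "finger_gap": finger opening in m.
Only numpy, scipy, OpenCV 4.12 (cv2) and the standard library are available. Lean on these libraries where they do the work, as an engineer would, in place of code of your own. Each camera call takes 0.05 s, during which the arm holds its last target.

## Working session

There is one attempt and no reset: what is moved stays moved. The work goes in short steps, Python scripts to look and compute and a tool call to move; the robot and the scene stay as the last step left them, time stands still between calls to the robot, and variables do not carry over. Pictures are saved under pics/ and viewed, and the job is handed in when it is done.

Besides the shell and the picture viewer there is one more tool, called after "Call:" as a command line: name --argument value ..., lists and objects as JSON in quotes. apply_moves: Moves the arm, as the interface text tells. Its arguments: {"type":"object","properties":{"targets":{"type":"array","items":{"type":"array"}},"squeeze":{"type":"number"}},"required":["targets"]}

```bash
mkdir -p pics; ls; python3 - <<'E'
from station import bot, eyes, workorder
import cv2
for n in ["top","side","wrist"]:
    im=eyes.capture(n); cv2.imwrite(f"pics/{n}0.png",im[:,:,::-1]); print(n,eyes.camera_info(n))
print(bot.state(), bot.grasp_offset)
E
```

```text
pics
top {'fovy': 42.89564593534843, 'cx': 319.75792658478696, 'cy': 202.64267899363725, 'k1': -0.010154607005437294, 'rvec': array([ 2.1394093 , -2.17723537,  0.13279441]), 'tvec': array([0.00583966, 0.57634517, 1.38070733])}
side {'fovy': 46.750413923689564, 'cx': 315.3048297175543, 'cy': 196.4728976300713, 'k1': 0.005615771896814771, 'rvec': array([ 2.19633697, -0.37309049,  0.16599724]), 'tvec': array([-0.53763102,  0.16723957,  1.36400947])}
wrist {'fovy': 69.07787666700162, 'cx': 319.26945695680627, 'cy': 198.63539278904537, 'k1': 0.0036312233946080266, 'tool_from_camera': array([[ 1.33361786e-03, -3.15383968e-01,  9.48963210e-01,
        -1.42436469e-01],
       [ 9.99999051e-01,  7.49313423e-04, -1.15630948e-03,
         5.64440807e-05],
       [-3.46389399e-04,  9.48963851e-01,  3.15384668e-01,
        -8.20221117e-02],
       [ 0.00000000e+00,  0.00000000e+00,  0.00000000e+00,
         1.00000000e+00]])}
{'t': 0.15, 'joint_pos': array([ 1.10099380e+00,  3.14060863e-01, -4.78325760e-02,  1.21022813e+00,
       -8.85194815e-06,  1.57079731e+00]), 'qd': array([ 0.00101288, -0.00092822,  0.00315972,  0.00070527, -0.00015111,
        0.00047447]), 'tau': array([-1.32534042e-03, -5.40047336e+01,  3.40057862e+01,  1.32656435e-02,
       -9.38988637e-05, -1.03200955e-05]), 'eef_pos': array([0.27142566, 0.53459332, 0.23064165]), 'tcp_rot': array([ 0.6875815 ,  0.16412085,  0.68779352, -0.16503366]), 'wrist_force': array([-0.29045262,  0.60294884,  0.73036391]), 'wrist_torque': array([-0.016232  ,  0.03291271,  0.05476777]), 'finger_gap': 0.0856236504770047} 0.0187
```

View pics/top0.png

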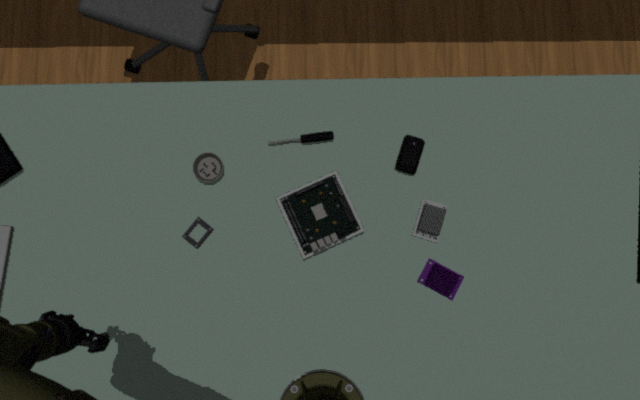

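View pics/side0.png

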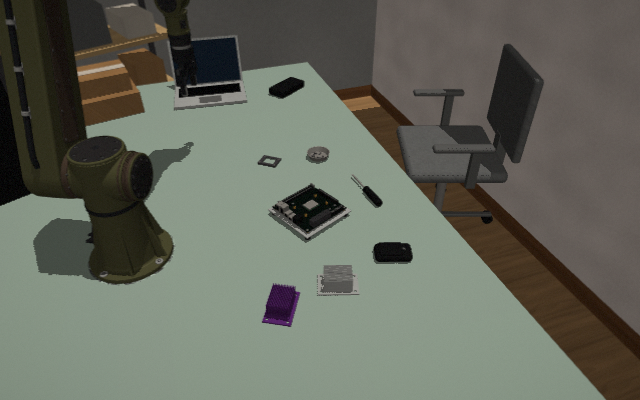

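View pics/wrist0.png

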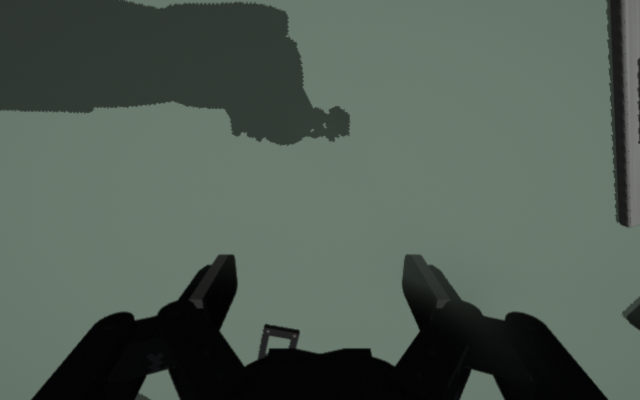

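The top view shows the frame at (198,233), the board at (320,215) and its processor at (319,211). The silver cooler is at (431,221) and the purple look-alike at (440,280). I'll enlarge each of these.

```bash
cat > h.py <<'E'
import numpy as np, cv2
from scipy.spatial.transform import Rotation as R
from scipy.optimize import least_squares
from station import bot, eyes, workorder
def cam(name, st=None):
    c=eyes.camera_info(name); f=200/np.tan(np.radians(c['fovy'])/2)
    if name=='wrist':
        st=st or bot.state(); q=np.array(st['tcp_rot']); 
        T=np.eye(4); T[:3,:3]=R.from_quat(q[[1,2,3,0]]).as_matrix(); T[:3,3]=st['eef_pos']
        W=np.linalg.inv(T@c['tool_from_camera']); Rm=W[:3,:3]; t=W[:3,3]
    else: Rm=cv2.Rodrigues(np.array(c['rvec']))[0]; t=np.array(c['tvec'])
    K=np.array([[f,0,c['cx']],[0,f,c['cy']],[0,0,1]]); D=np.array([c['k1'],0,0,0,0.])
    return dict(K=K,D=D,R=Rm,t=t)
def proj(C,P):
    return cv2.projectPoints(np.array(P,float).reshape(-1,1,3),cv2.Rodrigues(C['R'])[0],C['t'],C['K'],C['D'])[0].reshape(-1,2)
def unproj(C,px,z):
    n=cv2.undistortPoints(np.array(px,float).reshape(-1,1,2),C['K'],C['D']).reshape(-1,2)
    d=np.c_[n,np.ones(len(n))]@C['R']; o=-C['R'].T@C['t']
    return o+d*((z-o[2])/d[:,2])[:,None]
def fit(C,model,px,x0,z0):
    "pose x,y,yaw of model points (local, z relative to z0)"
    m=np.array(model,float)
    def f(p): 
        c,s=np.cos(p[2]),np.sin(p[2]); W=np.c_[p[0]+c*m[:,0]-s*m[:,1],p[1]+s*m[:,0]+c*m[:,1],m[:,2]+z0]
        return (proj(C,W)-px).ravel()
    r=least_squares(f,x0); return r.x, r.fun.reshape(-1,2)
def snap(name,fn):
    st=bot.state(); im=eyes.capture(name)[:,:,::-1].copy(); cv2.imwrite('pics/'+fn+'.png',im); 
    import pickle; pickle.dump(cam(name,st),open('pics/'+fn+'.pkl','wb')); return im
def load(fn):
    import pickle; return pickle.load(open('pics/'+fn+'.pkl','rb'))
def crop(im,x,y,w,h,s,fn,gain=1.0):
    c=im[y:y+h,x:x+w]; c=cv2.resize(c,None,fx=s,fy=s,interpolation=cv2.INTER_CUBIC)
    cv2.imwrite('pics/'+fn+'.png',np.clip(c*gain,0,255).astype(np.uint8))
E
python3 - <<'E'
from h import *
im=cv2.imread('pics/top0.png')
crop(im,170,165,200,100,4,'top0a',1.6); crop(im,390,120,100,190,3,'top0b',1.6)
C=cam('top')
print(unproj(C,[(198,233),(320,215),(431,221),(440,280),(208,168),(409,155),(317,138)],0))
print(cam('top')['K'])
E
```

```text
[[ 5.00132355e-01  3.42069531e-01  0.00000000e+00]
 [ 5.45304328e-01 -4.38398755e-03  0.00000000e+00]
 [ 5.22641321e-01 -3.19261041e-01  0.00000000e+00]
 [ 3.56520954e-01 -3.37231739e-01  0.00000000e+00]
 [ 6.86777419e-01  3.15464046e-01  0.00000000e+00]
 [ 7.14675269e-01 -2.64207502e-01  0.00000000e+00]
 [ 7.69516561e-01  3.74876074e-04  0.00000000e+00]]
[[509.0886471    0.         319.75792658]
 [  0.         509.0886471  202.64267899]
 [  0.           0.           1.        ]]
```

View pics/top0a.png

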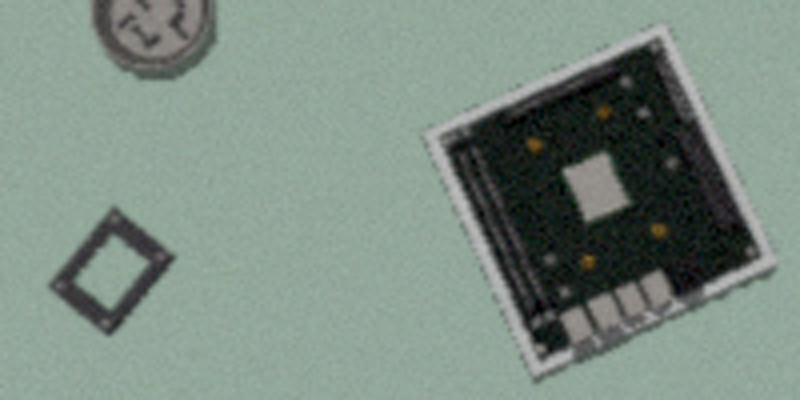

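View pics/top0b.png

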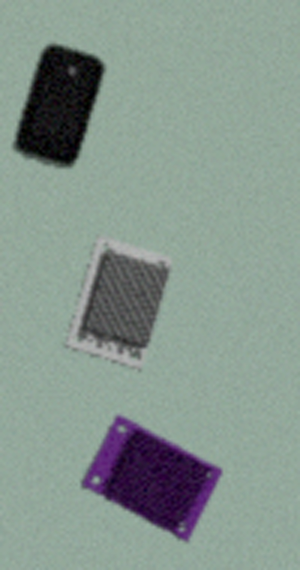

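```bash
python3 - <<'E'
from h import *
C=cam('top')
px=np.array([(535,145),(604,112),(588,262),(658,230)])/4+[170,165]-0.375
m=[(.045,.027,.008),(.045,-.027,.008),(-.045,.027,.008),(-.045,-.027,.008)]
p,r=fit(C,m,px,[.54,0,0.4],.03); print('board',p,np.degrees(p[2]),r.round(2).tolist())
lid=np.array([(564,170),(610,152),(632,205),(587,222)])/4+[170,165]-.375
print('lid c',unproj(C,[lid.mean(0)],.039))
px=np.array([(113,208),(175,257),(110,333),(50,285)])/4+[170,165]-.375
m=[(.036,.028,.007),(.036,-.028,.007),(-.036,-.028,.007),(-.036,.028,.007)]
p,r=fit(C,m,px,[.5,.34,-.7],0); print('frame',p,np.degrees(p[2]),r.round(2).tolist())
px=np.array([(100,238),(172,260),(140,370),(65,347)])/3+[390,120]-.33
m=[(.055,.037,.004),(.055,-.037,.004),(-.055,-.037,.004),(-.055,.037,.004)]
p,r=fit(C,m,px,[.52,-.32,-.3],0); print('cooler',p,np.degrees(p[2]),r.round(2).tolist())
T=R.from_quat(np.array(bot.state()['tcp_rot'])[[1,2,3,0]]).as_matrix(); print(T.round(3))
c=eyes.camera_info('wrist')['tool_from_camera']; print('cam axes world',(T@c[:3,:3]).round(2),(T@c[:3,3]).round(3))
E
```

```text
board [ 0.55169555 -0.00082271  0.41160373] 23.583156392235633 [[-0.28, -0.12], [0.15, 0.12], [-0.07, 0.06], [0.2, -0.06]]
lid c [[ 0.55140826 -0.00224789  0.039     ]]
frame [ 0.50171813  0.34146145 -0.68927333] -39.492452507748936 [[0.4, -0.45], [0.05, -0.4], [-0.14, 0.63], [-0.31, 0.21]]
cooler [ 0.52286472 -0.31396776 -0.33146792] -18.99171282614245 [[-0.54, -0.49], [0.4, 0.15], [0.15, 0.38], [0.0, -0.06]]
[[-0.001  0.453  0.892]
 [-0.001  0.892 -0.453]
 [-1.    -0.001  0.   ]]
cam axes world [[ 0.45  0.85  0.28]
 [ 0.89 -0.43 -0.14]
 [-0.    0.32 -0.95]] [-0.073  0.037  0.142]
```

Call:
apply_moves --targets '[[[0,0,-0.05],[5,-4,-1],8.5],[[0,0,-0.1],[10,-8,-3],8.5],[[0,0,-0.15],[15,-12,-5],8.5],[[0,0,-0.2],[19,-16,-7],8.5],[[0,0,-0.22],[22,-18.5,-8],8.5],[[0,0,-0.22],[23,-19.3,-8],8.5],[[0,0,-0.22],[23,-19.3,-8],8.5],[[0,0,-0.22],[23,-19.3,-8],8.5],[[0,0,-0.22],[23,-19.3,-8],8.5]]'

```text
t: 1.27
eef_pos: [0.5008, 0.3432, 0.1518]
tcp_rot: [0.666, 0.239, 0.666, -0.238]
wrist_force: [0.3, 1.1, 0.4]
finger_gap: 0.0852
```

```bash
python3 - <<'E'
from h import *
im=snap('wrist','w1'); crop(im,220,60,200,150,4,'w1c',1.5)
C=load('w1')
p=[0.5017,0.3415,-.689];c,s=np.cos(p[2]),np.sin(p[2])
for m in [(.036,.028,.007),(.036,-.028,.007),(-.036,-.028,.007),(-.036,.028,.007)]:
  print(proj(C,[(p[0]+c*m[0]-s*m[1],p[1]+s*m[0]+c*m[1],.007)]))
print(bot.state()['eef_pos'],bot.state()['tcp_rot'])
E
```

```text
[[345.09670409 220.20520206]]
[[292.66190556 220.10791824]]
[[290.67173214 152.77991052]]
[[347.25377085 152.87851763]]
[0.50090032 0.34309324 0.15171583] [ 0.66576264  0.23863361  0.66561849 -0.23825644]
```

View pics/w1c.png

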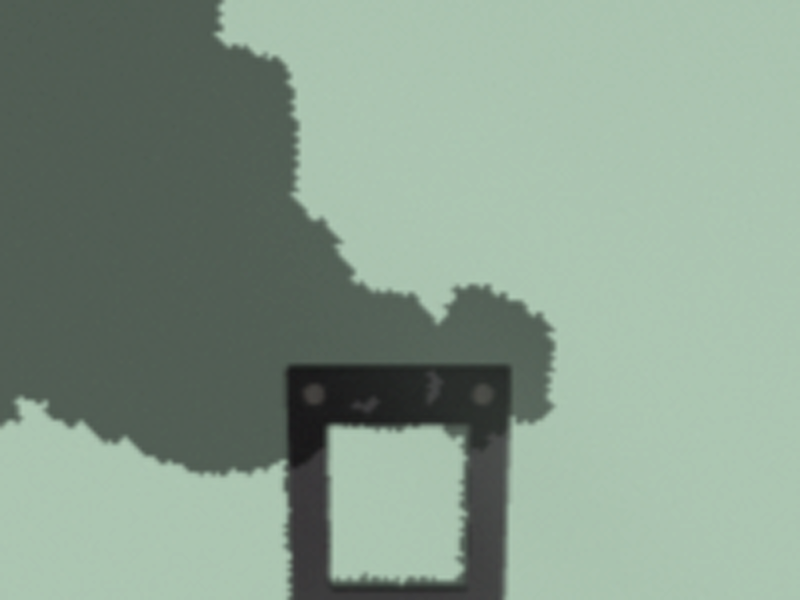

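View pics/w1.png

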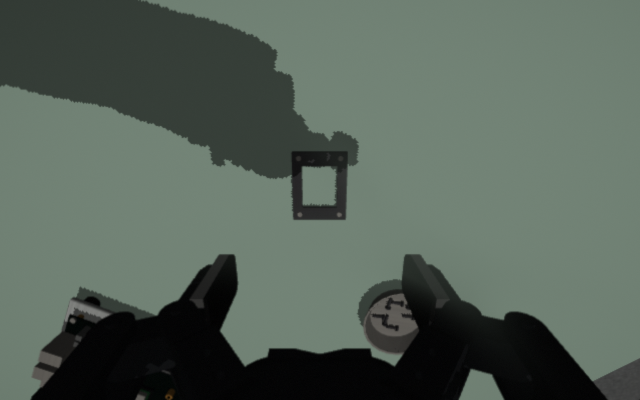

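```bash
python3 - <<'E'
from h import *
im=cv2.imread('pics/w1.png'); crop(im,270,130,100,110,6,'w1d',1.8)
E
```

```text
(no output)
```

View pics/w1d.png

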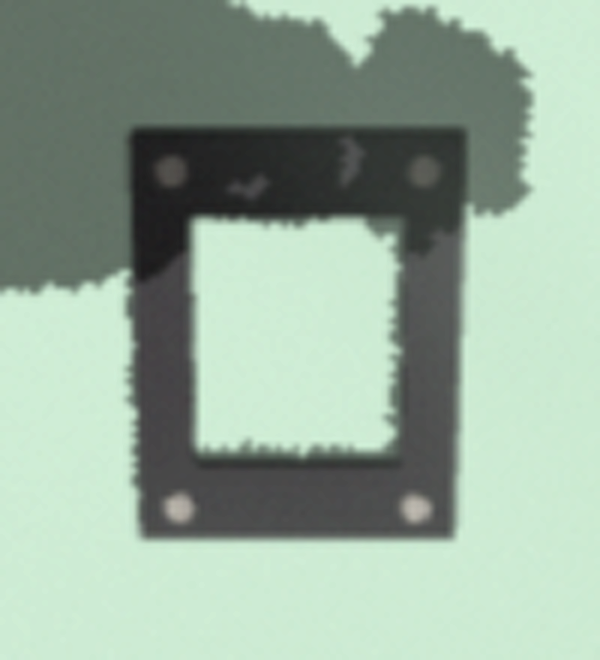

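The frame fills this crop. Its top-face corners are at crop (132,129), (466,129), (455,537) and (142,537).

```bash
python3 - <<'E'
from h import *
C=load('w1')
px=np.array([(455,537),(142,537),(132,129),(466,129)])/6+[270,130]-.42
m=[(.036,.028,.007),(.036,-.028,.007),(-.036,-.028,.007),(-.036,.028,.007)]
p,r=fit(C,m,px,[.5,.34,-.7],0); print('frame',p,np.degrees(p[2]),r.round(2).tolist())
T=R.from_quat(np.array(bot.state()['tcp_rot'])[[1,2,3,0]]).as_matrix(); print(np.degrees(np.arctan2(T[1,1],T[0,1])),T.round(4))
E
```

```text
frame [ 0.50082651  0.34281742 -0.68801347] -39.420267901204724 [[0.19, -0.21], [-0.16, -0.26], [-0.52, 0.2], [0.49, 0.24]]
50.58576579535299 [[ 4.000e-04  6.349e-01  7.726e-01]
 [ 4.000e-04  7.726e-01 -6.349e-01]
 [-1.000e+00  6.000e-04  0.000e+00]]
```

Call:
apply_moves --targets '[[[0,0,0],[0,0,-4],7],[[0,0,0],[0,0,-8],7],[[0,0,0],[0,0,-12],7],[[0,0,0],[0,0,-13.2],7],[[0,0,0],[0,0,-13.2],7],[[0,0,0],[0,0,-13.2],7]]'

```text
t: 2.08
eef_pos: [0.5028, 0.343, 0.0211]
tcp_rot: [0.666, 0.24, 0.665, -0.238]
wrist_force: [-0.2, 0.1, 0.6]
finger_gap: 0.0701
```

```bash
python3 - <<'E'
from h import *
im=snap('wrist','w2'); crop(im,170,130,300,200,2.66,'w2c',1.8)
im=snap('side','s2'); crop(im,220,110,120,80,6,'s2c',1.6)
print(proj(load('s2'),[(.5,.343,0),(.5,.343,.02)]))
E
```

```text
[[268.78306298 161.56803907]
 [268.38493018 157.08511317]]
```

View pics/w2c.png

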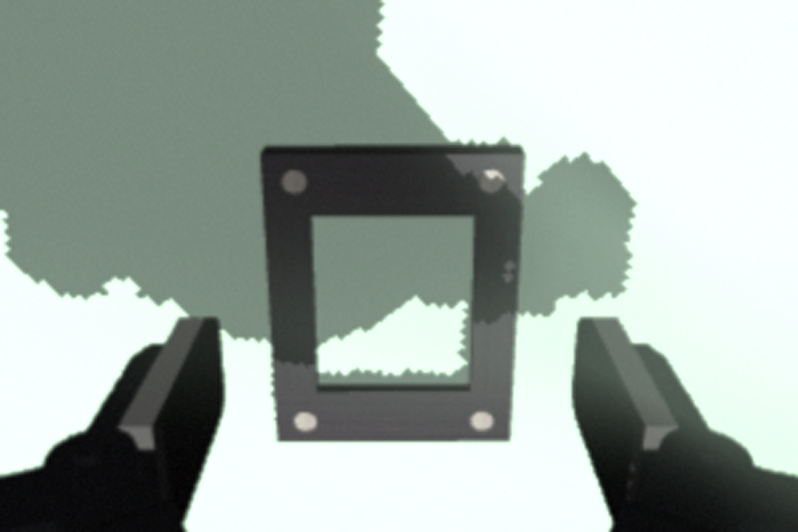

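View pics/s2c.png

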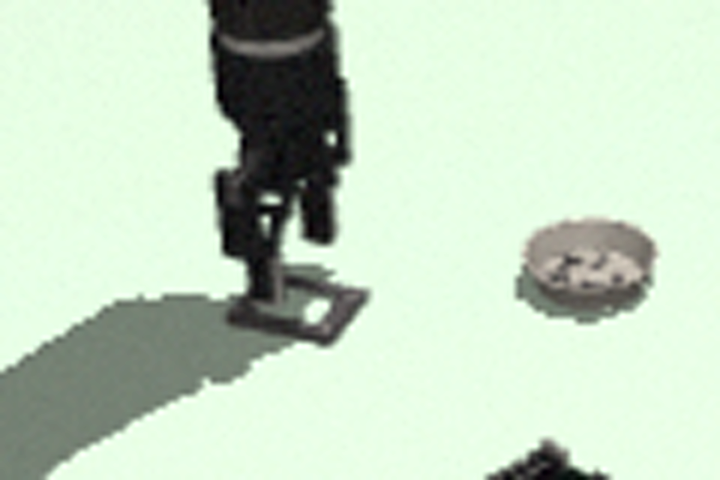

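```bash
python3 - <<'E'
from h import *
s=bot.state(); print(s['eef_pos'],s['tcp_rot'],s['qd'].round(4),s['t'])
E
```

```text
[0.50282208 0.34288248 0.0210804 ] [ 0.66607926  0.23989407  0.66486859 -0.23819952] [-0.0023  0.0012 -0.0068 -0.0024 -0.0012 -0.0009] 2.175
```

Call:
apply_moves --targets '[[[0,0,0],[-0.2,0,-1],6.4],[[0,0,0],[-0.2,0,-1.8],6.4],[[0,0,0],[-0.2,0,-2.0],6.2],[[0,0,0],[-0.2,0,-2.0],6.2],[[0,0,0],[-0.2,0,-2.0],6.2]]'

```text
t: 2.8
eef_pos: [0.4998, 0.3421, -0.0006]
tcp_rot: [0.665, 0.239, 0.665, -0.239]
wrist_force: [0.2, 0.1, 0.8]
finger_gap: 0.0617
```

```bash
python3 - <<'E'
from h import *
im=snap('wrist','w3'); crop(im,170,130,300,200,2.66,'w3c',1.6)
s=bot.state(); print(s['eef_pos'],s['tcp_rot'],s['wrist_force'],s['finger_gap'])
E
```

```text
[ 0.49984502  0.34213658 -0.0005078 ] [ 0.66555683  0.23918974  0.66537499 -0.23895292] [-0.04092215 -0.13596107  0.54380903] 0.061669758002236556
```

View pics/w3c.png

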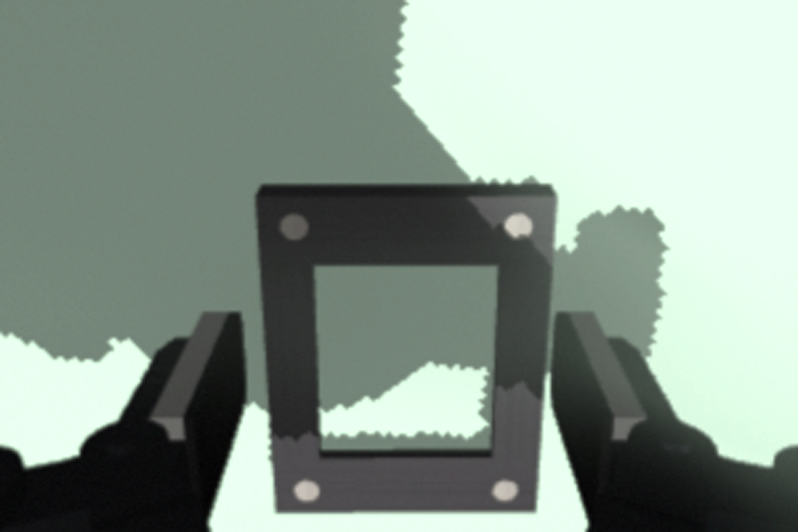

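Call:
apply_moves --targets '[[[0,0,0],[0.1,0.1,-0.1],6.2],[[0,0,0],[0.1,0.1,-0.2],6.2],[[0,0,0],[0.1,0.1,-0.3],6.2],[[0,0,0],[0.1,0.1,-0.3],6.2]]'

```text
t: 3.35
eef_pos: [0.5005, 0.3429, -0.0039]
tcp_rot: [0.665, 0.239, 0.666, -0.239]
wrist_force: [0.7, -0.4, 0.5]
finger_gap: 0.0619
```

```bash
python3 - <<'E'
from h import *
im=snap('wrist','w4'); crop(im,170,130,300,200,2.66,'w4c',1.6)
s=bot.state(); print(s['eef_pos'],s['tcp_rot'],s['wrist_force'],s['finger_gap'])
E
```

```text
[ 0.50053578  0.3429507  -0.00378133] [ 0.6654318   0.2390108   0.66550733 -0.2391116 ] [-1.07142226 -0.45817076  0.19109528] 0.061523320051876974
```

View pics/w4c.png

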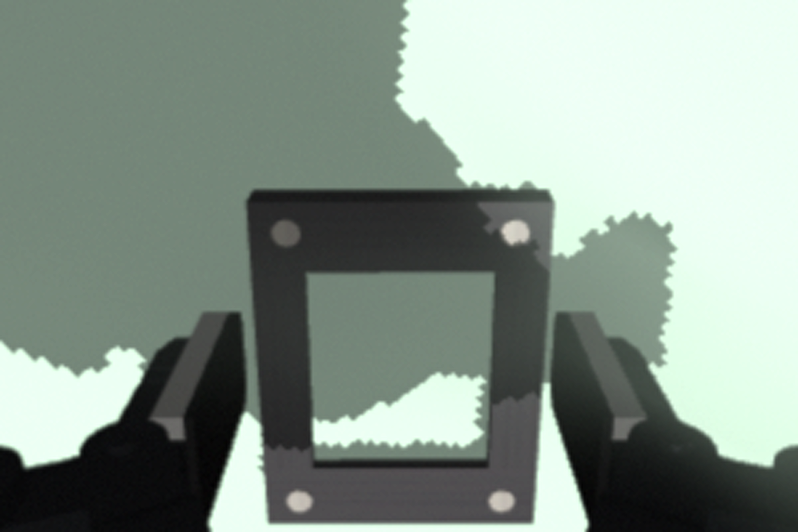

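Call:
apply_moves --targets '[[[0,0,0],[0,0,0],5.8],[[0,0,0],[0,0,0],5.5],[[0,0,0],[0,0,0],5.2],[[0,0,0],[0,0,0],5.0],[[0,0,0],[0,0,0],5.0]]' --squeeze 30

```text
t: 4.03
eef_pos: [0.5007, 0.343, -0.0034]
tcp_rot: [0.666, 0.239, 0.665, -0.239]
wrist_force: [-1.8, -1.0, 5.3]
finger_gap: 0.0549
```

Call:
apply_moves --targets '[[[0,0,0],[0,0,0.5],5.0],[[0,0,0],[0,0,2],5.0],[[0,0,0],[0,0,5],5.0],[[0,0,0],[0,0,8],5.0],[[0,0,0],[0,0,10],5.0],[[0,0,0],[0,0,10],5.0],[[0,0,0],[0,0,10],5.0]]'

```text
t: 4.9
eef_pos: [0.5003, 0.3428, 0.0959]
tcp_rot: [0.665, 0.239, 0.666, -0.239]
wrist_force: [-0.5, 0.1, -0.5]
finger_gap: 0.0549
```

```bash
python3 - <<'E'
from h import *
im=snap('wrist','w5'); crop(im,170,130,300,200,2.66,'w5c',2)
s=bot.state(); print(s['eef_pos'],s['tcp_rot'],s['wrist_force'],s['finger_gap'],s['joint_pos'])
im=snap('side','s5'); crop(im,210,90,120,90,6,'s5c',1.6)
E
```

```text
[0.49998327 0.34254435 0.0953855 ] [ 0.66515036  0.2386472   0.66577169 -0.23952156] [ 0.15861731 -0.34421846 -0.94546966] 0.055036869279245566 [ 6.00669845e-01  4.10280787e-01 -2.30246778e-01  9.31785661e-01
 -1.12228812e-05  1.29049939e+00]
```

View pics/w5c.png

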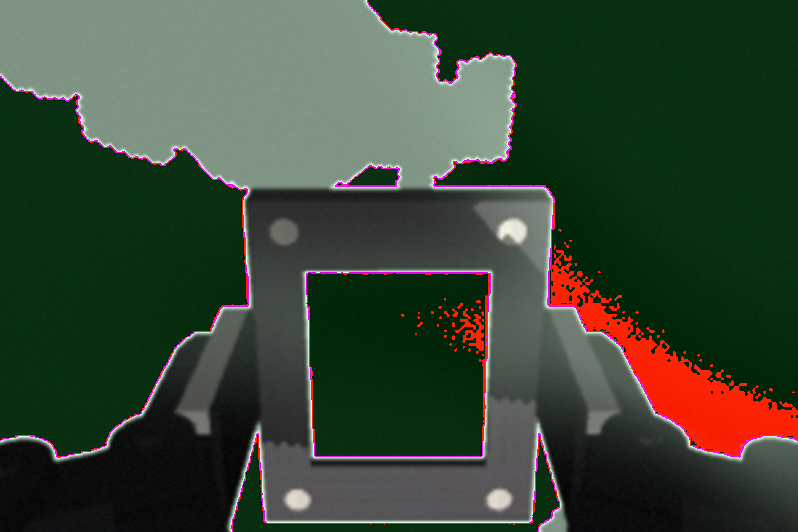

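View pics/s5c.png

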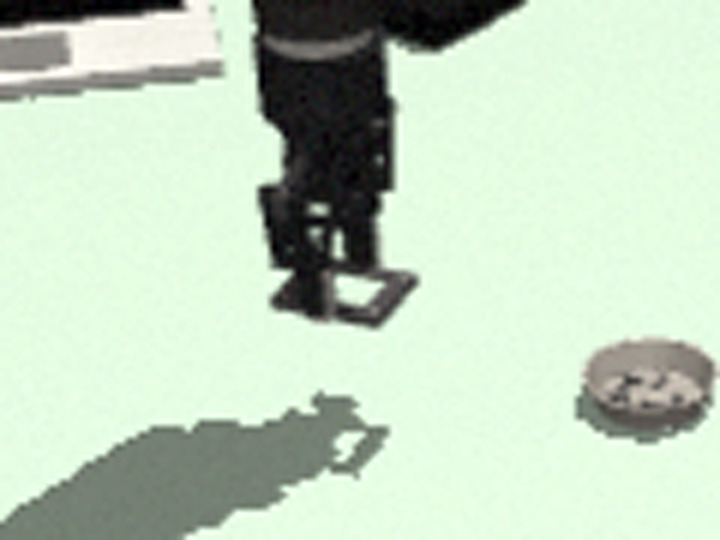

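```bash
cat >> h.py <<'E'
FM=[(.036,.028,.007),(.036,-.028,.007),(-.036,-.028,.007),(-.036,.028,.007)]
def tcp(s=None):
    s=s or bot.state(); T=R.from_quat(np.array(s['tcp_rot'])[[1,2,3,0]]).as_matrix()
    return np.array(s['eef_pos']),T,np.degrees(np.arctan2(T[1,1],T[0,1]))
E
python3 - <<'E'
from h import *
C=load('w5')
px=np.array([(532,522),(266,522),(247,199),(553,199)])/2.66+[170,130]-.3
P,T,phi=tcp()
for z0 in (.097,.099,.101):
  p,r=fit(C,FM,px,[.5,.34,-.7],z0); print('frame',p,np.degrees(p[2]),r.round(2).tolist(), (p[:2]-P[:2])@np.array([[T[0,1],T[0,2]],[T[1,1],T[1,2]]])*1000)
print(P,phi)
E
```

```text
frame [ 0.5020334   0.34142811 -0.6904543 ] -39.560117152940414 [[-0.68, -1.19], [0.84, -1.42], [0.4, 0.81], [-0.54, 1.0]] [0.56030358 2.31863645]
frame [ 0.50120749  0.34210762 -0.69045493] -39.56015330727486 [[-0.01, -0.14], [0.16, -0.38], [-0.5, 0.12], [0.37, 0.31]] [0.55883465 1.24912611]
frame [ 0.50038483  0.34278442 -0.69045559] -39.560190991049126 [[0.69, 0.94], [-0.53, 0.7], [-1.44, -0.58], [1.3, -0.38]] [0.55734451 0.18384294]
[0.49988833 0.34247151 0.09518021] 50.475567328118366
```

Call:
apply_moves --targets '[[[0,0,0.15],[0.7,-5,2],5.0],[[0,0,0.3],[1.4,-10,4.5],5.0],[[0,0,0.45],[2.1,-15,4.5],5.0],[[0,0,0.6],[2.8,-20,4.5],5.0],[[0,0,0.75],[3.5,-25,4.5],5.0],[[0,0,0.9],[4.2,-29,4.5],5.0],[[0,0,1.05],[4.8,-32.5,4.5],5.0],[[0,0,1.101],[5.1,-34.4,4.5],5.0],[[0,0,1.101],[5.1,-34.4,4.5],5.0],[[0,0,1.101],[5.1,-34.4,4.5],5.0],[[0,0,1.101],[5.1,-34.4,4.5],5.0]]'

```text
t: 6.38
eef_pos: [0.5513, -0.0002, 0.141]
tcp_rot: [0.692, -0.144, 0.692, 0.145]
wrist_force: [0.0, -0.3, -0.3]
finger_gap: 0.0551
```

```bash
python3 - <<'E'
from h import *
im=snap('wrist','w6')
print(tcp(), bot.state()['finger_gap'])
E
```

```text
(array([ 5.51418593e-01, -1.72824326e-04,  1.41126246e-01]), array([[-3.30781614e-04, -4.00554409e-01,  9.16272916e-01],
       [ 1.59878200e-04,  9.16272933e-01,  4.00554474e-01],
       [-9.99999933e-01,  2.78988119e-04, -2.39046321e-04]]), np.float64(113.61284282379079)) 0.05482954971877054
```

View pics/w6.png

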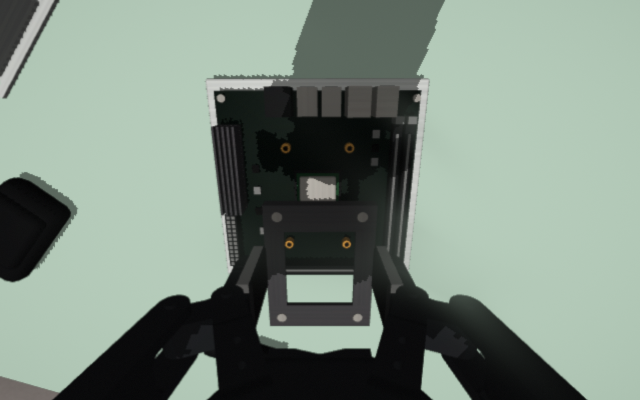

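All four posts show in this view: the -x pair near (285,148) and (349,148), and the +x pair, seen through the frame window, near (289,244) and (346,244). Next I'll crop for sub-pixel positions.

```bash
python3 - <<'E'
from h import *
im=cv2.imread('pics/w6.png'); crop(im,250,130,130,100,6,'w6c',2.2);crop(im,250,190,130,100,6,'w6d',2.2)
E
```

```text
(no output)
```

View pics/w6c.png

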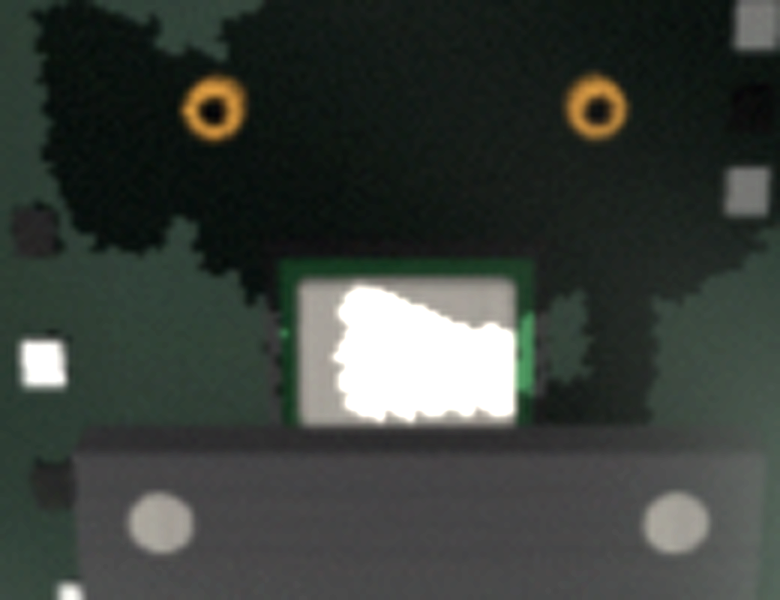

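View pics/w6d.png

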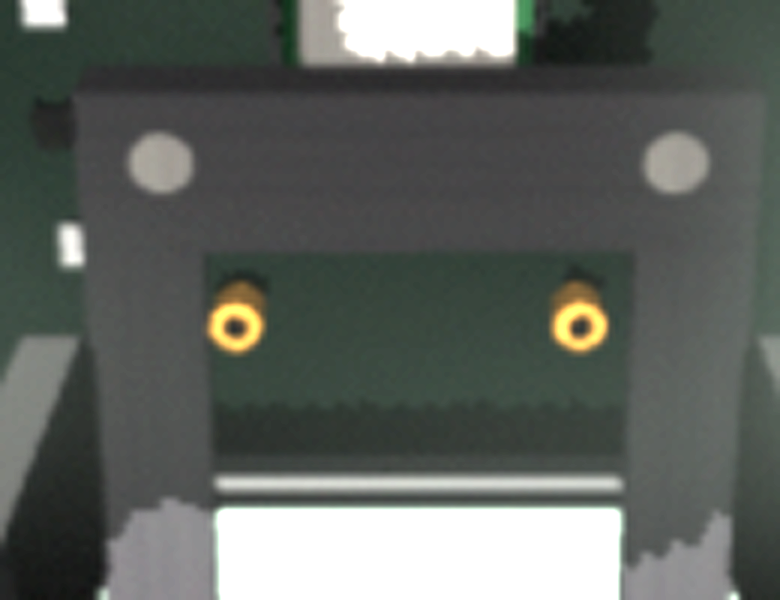

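```bash
cat >> h.py <<'E'
PM=[(.045,.027,.008),(.045,-.027,.008),(-.045,.027,.008),(-.045,-.027,.008)]
E
python3 - <<'E'
from h import *
C=load('w6')
px=np.array([(580/6+250,326/6+190),(237/6+250,326/6+190),(597/6+250,108/6+130),(214/6+250,108/6+130)])-.42
p,r=fit(C,PM,px,[.55,0,.41],.03); print('board',p,np.degrees(p[2]),r.round(2).tolist())
# frame top corners -x side: (75,450),(768,450) in crop c ; window corners top (205,252),(635,252), bottom (215,507),(622,507) in d
px=np.array([(75/6+250,450/6+130),(768/6+250,450/6+130),(205/6+250,252/6+190),(635/6+250,252/6+190)])-.42
m=[(-.036,-.028,.007),(-.036,.028,.007),(-.022,-.018,.007),(-.022,.018,.007)]
P,T,phi=tcp()
p2,r=fit(C,m,px,[.55,0,.41],P[2]+.0038); print('frame',p2,np.degrees(p2[2]),r.round(2).tolist())
print('shift needed cm',(p-p2)*100, P,phi)
E
```

```text
board [ 0.55121203 -0.00135178  0.41439441] 23.74305086474508 [[0.15, -0.06], [-0.23, 0.08], [0.23, -0.07], [-0.15, 0.08]]
frame [0.55196972 0.00085153 0.41117498] 23.5585909692681 [[-0.65, 0.17], [0.44, 0.25], [-0.38, -0.18], [0.6, -0.14]]
shift needed cm [-0.07576897 -0.2203308   0.32194325] [ 5.51418593e-01 -1.72824326e-04  1.41126246e-01] 113.61284282379079
```

Call:
apply_moves --targets '[[[0,0,0.003],[-0.08,-0.22,-3],5.0],[[0,0,0.003],[-0.08,-0.22,-6],5.0],[[0,0,0.003],[-0.08,-0.22,-8.5],5.0],[[0,0,0.003],[-0.08,-0.22,-9.3],5.0],[[0,0,0.003],[-0.08,-0.22,-9.3],5.0],[[0,0,0.003],[-0.08,-0.22,-9.3],5.0],[[0,0,0.003],[-0.08,-0.22,-9.3],5.0]]'

```text
t: 7.3
eef_pos: [0.5517, -0.0032, 0.0493]
tcp_rot: [0.693, -0.146, 0.691, 0.145]
wrist_force: [-0.2, 0.1, -0.2]
finger_gap: 0.0551
```

```bash
python3 - <<'E'
from h import *
im=snap('wrist','w7'); crop(im,240,150,160,170,5,'w7c',2.0);print(im.shape)
print(tcp()[0],tcp()[2], bot.state()['finger_gap'])
E
```

```text
(400, 640, 3)
[ 0.55154593 -0.00320811  0.04919372] 113.72770326281984 0.05511179012336191
```

View pics/w7.png

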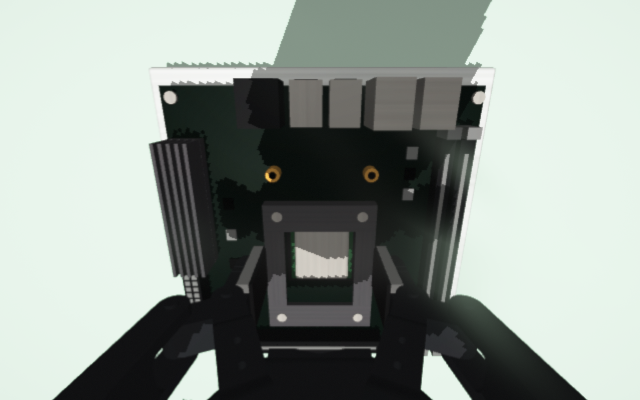

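View pics/w7c.png

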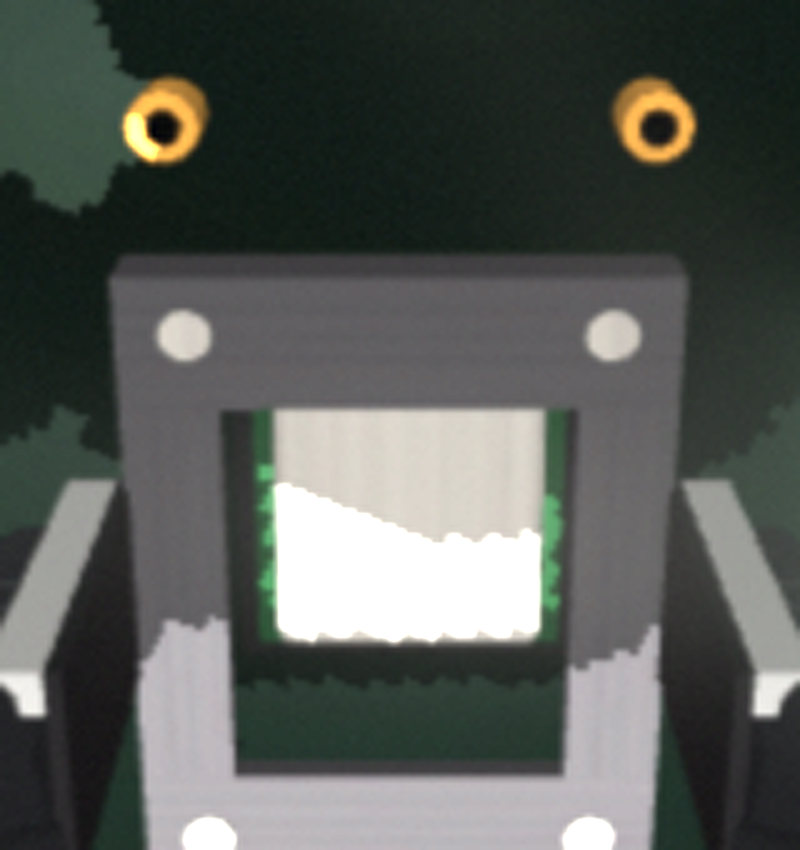

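```bash
python3 - <<'E'
from h import *
C=load('w7'); P,T,phi=tcp()
f=lambda L: np.array(L)/5+[240,150]-.4
px=f([(657,127),(163,127),(541,642),(275,642)])
m=[(-.045,.027,.008),(-.045,-.027,.008),(.02,.016,.009),(.02,-.016,.009)]
p,r=fit(C,m,px,[.55,0,.41],.03); print('board',p,np.degrees(p[2]),r.round(2).tolist())
px=f([(110,277),(688,277),(220,408),(578,408),(235,775),(563,775)])
m=[(-.036,-.028,.007),(-.036,.028,.007),(-.022,-.018,.007),(-.022,.018,.007),(.022,-.018,.007),(.022,.018,.007)]
for z in (.051,.053,.055):
  p2,r=fit(C,m,px,[.55,0,.41],z); print('frame',p2,np.degrees(p2[2]),r.round(2).tolist())
  print('shift cm',(p-p2)*100)
print(P)
E
```

```text
board [ 0.55139463 -0.00144121  0.41365132] 23.700474931884244 [[0.37, -0.53], [-0.41, -0.62], [-0.33, 0.77], [0.38, 0.72]]
frame [ 0.55325002 -0.00187044  0.41467878] 23.75934373211397 [[0.48, 0.17], [-0.48, 0.16], [0.07, 0.13], [-0.07, 0.13], [0.16, -0.42], [-0.16, -0.42]]
shift cm [-0.18553939  0.04292264 -0.10274544]
frame [ 0.5523483  -0.00226806  0.41467878] 23.7593438701465 [[-0.43, -0.35], [0.43, -0.36], [-0.48, 0.02], [0.48, 0.02], [-0.3, 0.5], [0.3, 0.51]]
shift cm [-0.09536781  0.0826848  -0.10274568]
frame [ 0.55144855 -0.00266482  0.41467878] 23.75934375368423 [[-1.36, -0.89], [1.37, -0.9], [-1.04, -0.08], [1.04, -0.08], [-0.77, 1.46], [0.76, 1.46]]
shift cm [-0.00539279  0.12236056 -0.10274548]
[ 0.55154593 -0.00320811  0.04919372]
```

```bash
python3 - <<'E'
from h import *
C=load('w7'); P,T,phi=tcp()
f=lambda L: np.array(L)/5+[240,150]-.4
px=f([(657,127),(163,127),(541,642),(275,642)])
m=[(-.045,.027,.008),(-.045,-.027,.008),(.02,.016,.009),(.02,-.016,.009)]
px2=f([(110,277),(688,277),(220,408),(578,408),(235,775),(563,775)])
m2=[(-.036,-.028,.007),(-.036,.028,.007),(-.022,-.018,.007),(-.022,.018,.007),(.022,-.018,.007),(.022,.018,.007)]
for n,mm,pp in (('b',m,px),('f',m2,px2)):
  best=min((( (r:=fit(C,mm,pp,[.55,0,.41],z))[1]**2).sum(),z,tuple(r[0])) for z in np.arange(.02,.06,.0005)); print(n,best)
E
```

```text
b (np.float64(0.852331044208905), np.float64(0.028500000000000008), (np.float64(0.5519379644605252), np.float64(-0.0011894019600408381), np.float64(0.41364452206313196)))
f (np.float64(0.12692012703075747), np.float64(0.05200000000000003), (np.float64(0.5527989222087857), np.float64(-0.0020693552271471797), np.float64(0.4146787776153957)))
```

Call:
apply_moves --targets '[[[0,0,-0.001],[-0.1,0.08,0],5.0],[[0,0,-0.001],[-0.1,0.08,-0.6],5.0],[[0,0,-0.001],[-0.1,0.08,-1.0],5.0],[[0,0,-0.001],[-0.1,0.08,-1.0],5.0],[[0,0,-0.001],[-0.1,0.08,-1.0],5.0]]'

```text
t: 7.98
eef_pos: [0.5498, -0.0025, 0.0382]
tcp_rot: [0.692, -0.145, 0.692, 0.145]
wrist_force: [-0.4, -0.4, -0.1]
finger_gap: 0.0551
```

```bash
python3 - <<'E'
from h import *
im=snap('wrist','w8'); crop(im,240,150,160,170,5,'w8c',2.0)
print(tcp()[0],tcp()[2], bot.state()['finger_gap'],bot.state()['wrist_force'])
E
```

```text
[ 0.54988477 -0.00242625  0.03829679] 113.67278970289172 0.05483319402395011 [-0.28375902 -0.05681016 -0.39486734]
```

View pics/w8c.png

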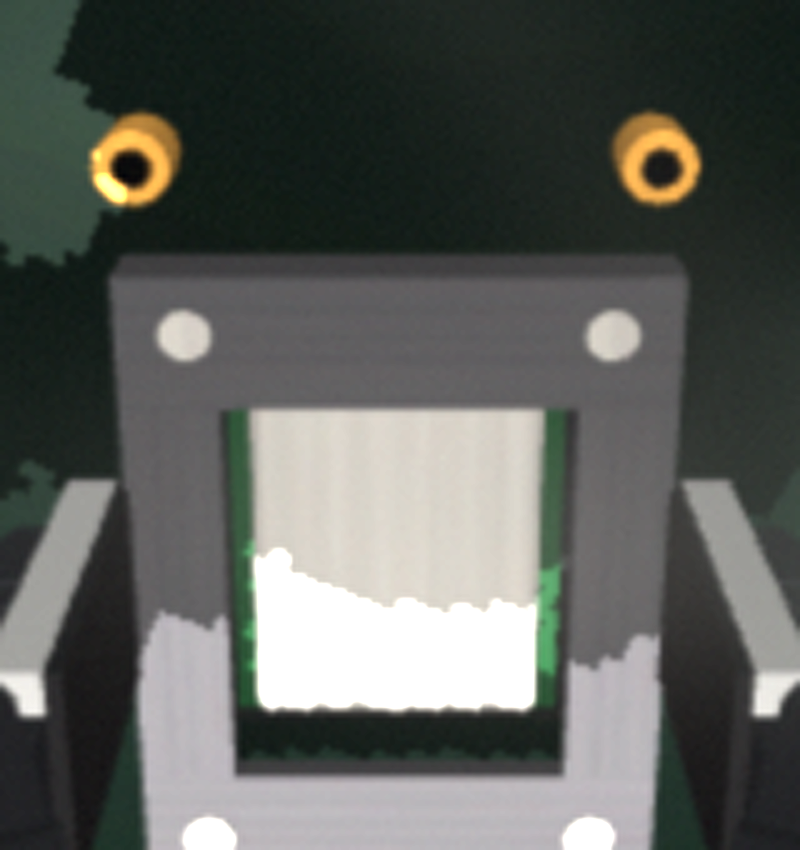

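```bash
cat > rel.py <<'E'
from h import *
def rel(fn,bp,fp=[(110,277),(688,277),(220,408),(578,408),(235,775),(563,775)]):
  C=load(fn)
  f=lambda L: np.array(L)/5+[240,150]-.4
  m=[(-.045,.027,.008),(-.045,-.027,.008),(.02,.016,.009),(.02,-.016,.009)]
  m2=[(-.036,-.028,.007),(-.036,.028,.007),(-.022,-.018,.007),(-.022,.018,.007),(.022,-.018,.007),(.022,.018,.007)]
  b=min((((r:=fit(C,m,f(bp),[.55,0,.41],z))[1]**2).sum(),z,tuple(r[0])) for z in np.arange(.02,.06,.0005))
  g=min((((r:=fit(C,m2,f(fp),[.55,0,.41],z))[1]**2).sum(),z,tuple(r[0])) for z in np.arange(.02,.06,.0005))
  p,_=fit(C,m,f(bp),[.55,0,.41],.03)
  print(np.round(b[2],4),b[1],np.round(g[2],4),g[1],'height',g[1]-b[1],'fixed board',p.round(4))
  d=(np.array(b[2])-g[2])*1000; y=b[2][2]; print('shift mm',d, 'board axes',d[0]*np.cos(y)+d[1]*np.sin(y),-d[0]*np.sin(y)+d[1]*np.cos(y))
E
python3 -c "
from rel import *
rel('w8',[(659,166),(131,167),(535,711),(258,711)])"
```

```text
[ 0.5518 -0.0013  0.4153] 0.02900000000000001 [ 0.551  -0.0013  0.4134] 0.04050000000000002 height 0.011500000000000014 fixed board [ 0.5514 -0.0015  0.4153]
shift mm [0.79965031 0.00426589 1.84775719] board axes 0.7334105503559761 -0.3186970074429574
```

Call:
apply_moves --targets '[[[0,0,0.002],[0.07,0,0],5.0],[[0,0,0.002],[0.07,0,0],5.0],[[0,0,0.002],[0.07,0,-0.3],5.0],[[0,0,0.002],[0.07,0,-0.6],5.0],[[0,0,0.002],[0.07,0,-0.7],5.0],[[0,0,0.002],[0.07,0,-0.7],5.0]]'

```text
t: 8.78
eef_pos: [0.5504, -0.0024, 0.0311]
tcp_rot: [0.692, -0.146, 0.692, 0.146]
wrist_force: [1.7, -0.9, 0.4]
finger_gap: 0.0548
```

```bash
python3 - <<'E'
from h import *
im=snap('wrist','w9'); crop(im,240,150,160,170,5,'w9c',2.0)
print(tcp()[0],tcp()[2], bot.state()['finger_gap'],bot.state()['wrist_force'])
E
```

```text
[ 0.55047404 -0.00239761  0.03123766] 113.79019748554965 0.055321766864926326 [ 0.34633406  0.2996849  -0.53476453]
```

View pics/w9c.png

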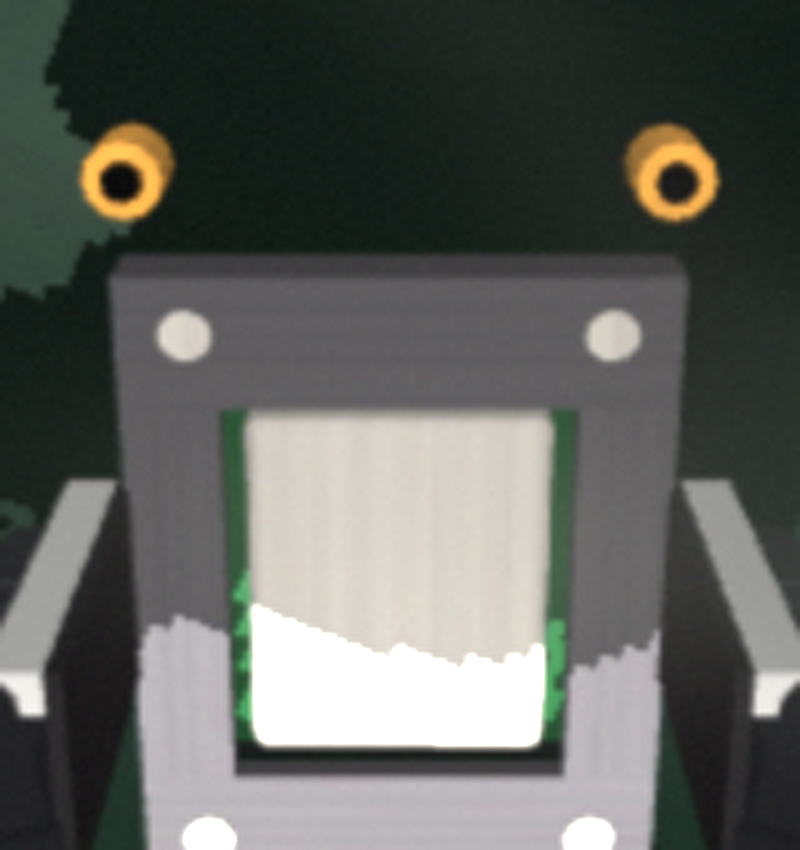

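Centred across the window. Posts are now at crop (122,181) and (677,183), with the lid's +x edge at row 745. I'll check the offsets once more, then seat it.

```bash
python3 -c "
from rel import *
rel('w9',[(677,183),(122,182),(543,746),(253,746)])"
```

```text
[ 0.5521 -0.0011  0.4133] 0.028500000000000008 [ 0.5516 -0.0013  0.4155] 0.033500000000000016 height 0.005000000000000008 fixed board [ 0.5515 -0.0013  0.4133]
shift mm [ 0.54921242  0.18702732 -2.15406504] board axes 0.5780841943729963 -0.049316966545135454
```

Call:
apply_moves --targets '[[[0,0,-0.001],[0.05,0.02,-0.1],5.0],[[0,0,-0.001],[0.05,0.02,-0.2],5.0],[[0,0,-0.001],[0.05,0.02,-0.3],5.0],[[0,0,-0.001],[0.05,0.02,-0.38],5.0],[[0,0,-0.001],[0.05,0.02,-0.4],5.0],[[0,0,-0.001],[0.05,0.02,-0.4],5.0]]'

```text
t: 9.57
eef_pos: [0.551, -0.0022, 0.0273]
tcp_rot: [0.692, -0.145, 0.692, 0.145]
wrist_force: [0.1, 0.4, -0.2]
finger_gap: 0.0551
```

Call:
apply_moves --targets '[[[0,0,0],[0,0,-0.04],5.0],[[0,0,0],[0,0,-0.08],5.0],[[0,0,0],[0,0,-0.08],5.0]]'

```text
t: 9.95
eef_pos: [0.5511, -0.0022, 0.0266]
tcp_rot: [0.692, -0.145, 0.692, 0.145]
wrist_force: [-0.1, 0.2, 1.6]
finger_gap: 0.0549
```

```bash
python3 - <<'E'
from h import *
im=snap('wrist','w10'); crop(im,240,150,160,170,5,'w10c',2.0)
print(tcp()[0],tcp()[2], bot.state()['finger_gap'],bot.state()['wrist_force'])
E
```

```text
[ 0.55105309 -0.00222514  0.02661122] 113.72970080673298 0.05488392078062245 [-0.84978835  0.19319999  2.10703621]
```

View pics/w10c.png

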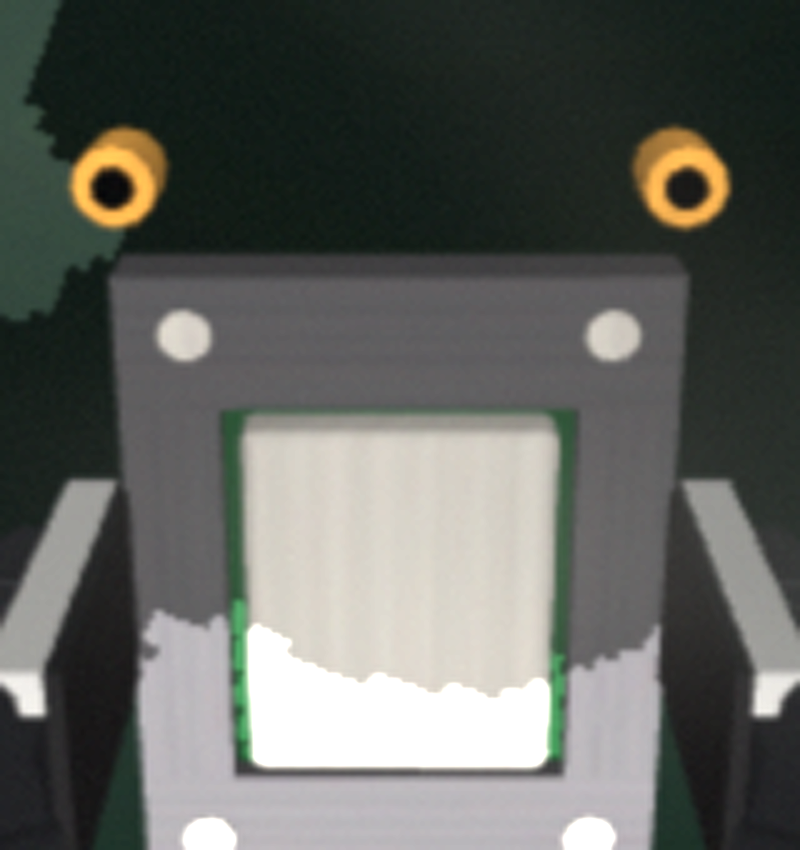

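Call:
apply_moves --targets '[[[0,0,0],[0,0,-0.04],5.0],[[0,0,0],[0,0,-0.05],5.0],[[0,0,0],[0,0,-0.05],5.6],[[0,0,0],[0,0,-0.05],5.9],[[0,0,0],[0,0,-0.05],6.4],[[0,0,0],[0,0,-0.05],6.6],[[0,0,0],[0,0,-0.05],6.6]]'

```text
t: 10.88
eef_pos: [0.551, -0.0022, 0.026]
tcp_rot: [0.692, -0.145, 0.692, 0.145]
wrist_force: [-0.3, -0.3, 0.4]
finger_gap: 0.0662
```

```bash
python3 - <<'E'
from h import *
im=snap('wrist','w11'); crop(im,240,150,160,170,5,'w11c',2.0)
print(tcp()[0],tcp()[2], bot.state()['finger_gap'],bot.state()['wrist_force'])
E
```

```text
[ 0.55101093 -0.00223547  0.02595368] 113.73262029470561 0.0660509507770782 [ 0.26832349 -0.47948316  0.43431759]
```

View pics/w11c.png

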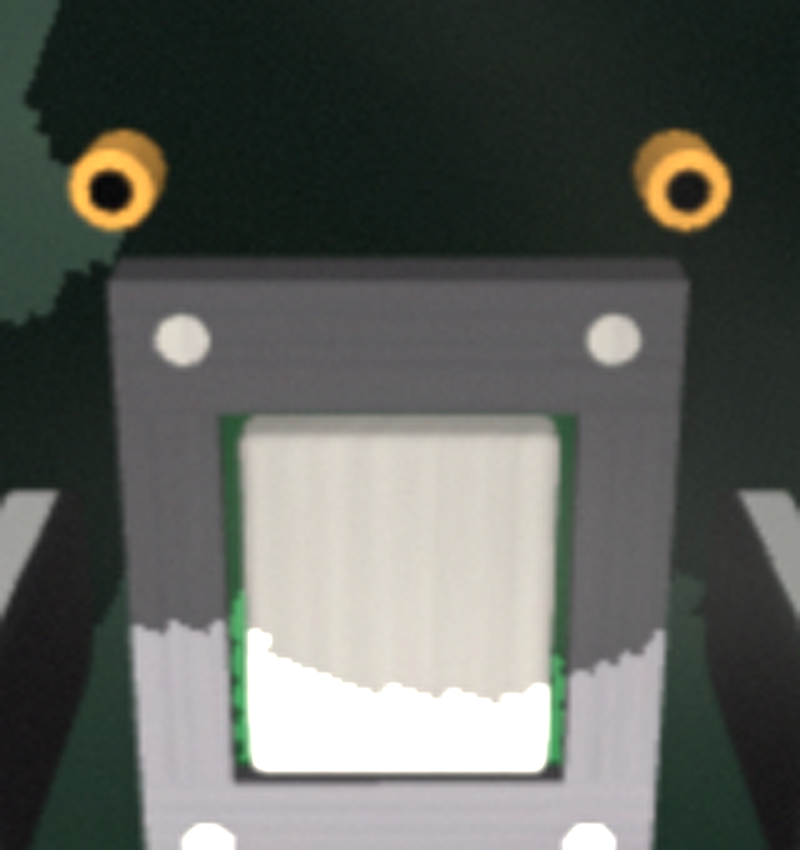

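Call:
apply_moves --targets '[[[0,0,0],[0,0,1],6.6],[[0,0,0],[0,0,4],6.6],[[0,0,0],[0,0,9],6.6],[[0,0,0],[0,0,14],7.5],[[0,0,0],[0,0,16],8.5],[[0,0,0],[0,0,16],8.5],[[0,0,0],[0,0,16],8.5]]'

```text
t: 11.8
eef_pos: [0.5504, -0.0022, 0.1852]
tcp_rot: [0.692, -0.145, 0.692, 0.145]
wrist_force: [0.1, -0.2, -0.8]
finger_gap: 0.085
```

```bash
python3 - <<'E'
from h import *
im=snap('wrist','w12'); crop(im,250,120,140,110,5.5,'w12c',2.0)
im=snap('side','s12'); crop(im,260,170,100,75,7,'s12c',2.0)
print(tcp()[0],tcp()[2])
E
```

```text
[ 0.5499767  -0.00220939  0.18451453] 113.73149187103243
```

View pics/w12c.png

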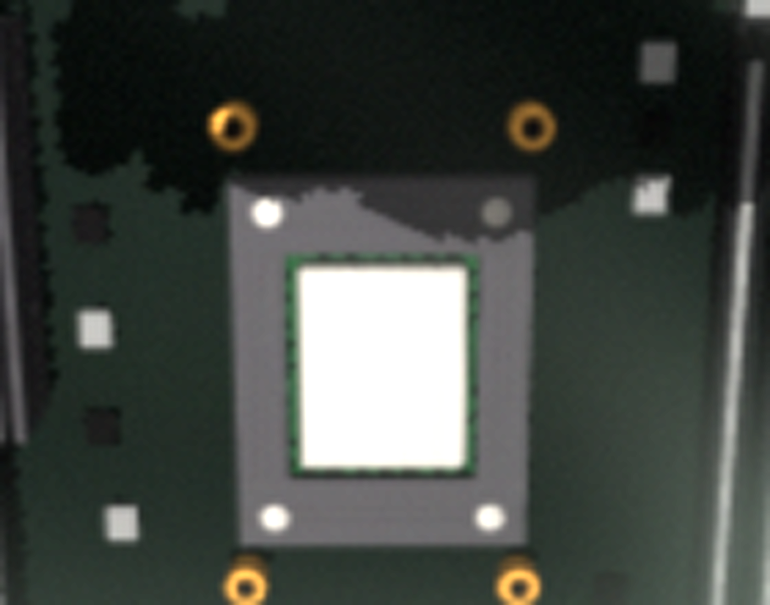

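View pics/s12c.png

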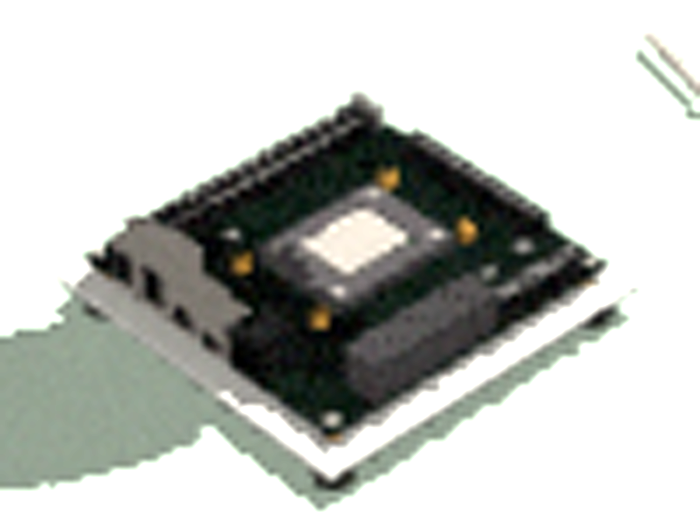

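Call:
apply_moves --targets '[[[0,0,-0.12],[-0.4,-5,1],8.5],[[0,0,-0.25],[-0.8,-10,1.5],8.5],[[0,0,-0.38],[-1.2,-15,1.5],8.5],[[0,0,-0.5],[-1.6,-20,1.5],8.5],[[0,0,-0.62],[-2.0,-25,1.5],8.5],[[0,0,-0.72],[-2.5,-29,1.5],8.5],[[0,0,-0.745],[-2.7,-31.2,1.5],8.5],[[0,0,-0.745],[-2.7,-31.2,1.5],8.5],[[0,0,-0.745],[-2.7,-31.2,1.5],8.5],[[0,0,-0.745],[-2.7,-31.2,1.5],8.5]]'

```text
t: 13.15
eef_pos: [0.5243, -0.3129, 0.201]
tcp_rot: [0.698, 0.116, 0.698, -0.116]
wrist_force: [0.0, -0.4, 0.1]
finger_gap: 0.0849
```

```bash
python3 - <<'E'
from h import *
im=snap('wrist','w13'); crop(im,240,100,160,150,5,'w13c',1.5)
print(tcp()[0],tcp()[2])
C=load('w12'); px=np.array([(519,587),(246,587),(532,127),(232,127)])/5.5+[250,120]-.41
p,r=fit(C,PM,px,[.55,0,.41],.03); print('board',p,np.degrees(p[2]),r.round(2).tolist())
E
```

```text
[ 0.52432666 -0.31297406  0.20108008] 71.16205916801164
board [ 0.55099976 -0.00140468  0.41505078] 23.780658135718593 [[0.07, 0.09], [-0.1, 0.14], [0.1, -0.11], [-0.07, -0.07]]
```

View pics/w13.png

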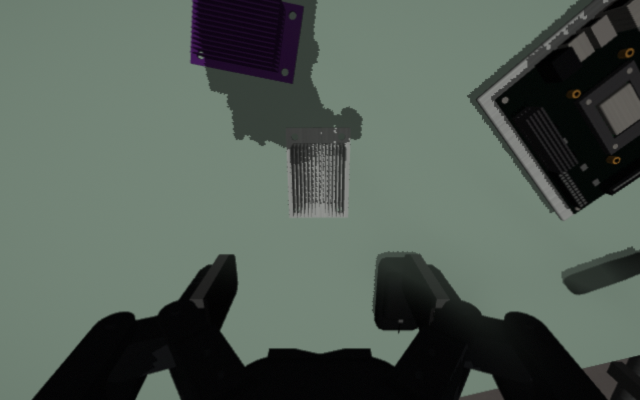

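View pics/w13c.png

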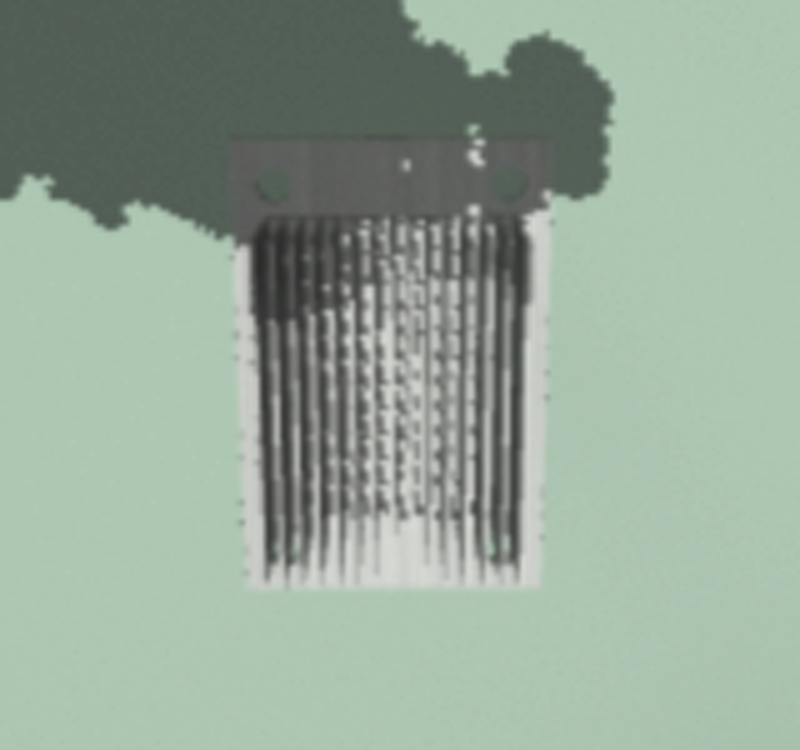

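```bash
python3 - <<'E'
from h import *
C=load('w13')
px=np.array([(541,588),(247,588),(553,138),(229,138),(509,183),(273,183)])/5+[240,100]-.4
m=[(.055,.037,.004),(.055,-.037,.004),(-.055,.037,.004),(-.055,-.037,.004),(-.045,.027,.004),(-.045,-.027,.004)]
p,r=fit(C,m,px,[.52,-.31,-.33],0); print(p,np.degrees(p[2]),r.round(2).tolist(),tcp()[0],tcp()[2])
E
```

```text
[ 0.52389039 -0.31441196 -0.32459813] -18.598102825664228 [[-0.08, -0.2], [-0.13, -0.01], [0.14, -0.05], [-0.09, 0.2], [-0.03, -0.07], [0.17, 0.1]] [ 0.52432666 -0.31297406  0.20108008] 71.16205916801164
```

Call:
apply_moves --targets '[[[0,0,0.004],[-0.04,-0.14,-4],8.5],[[0,0,0.004],[-0.04,-0.14,-8],8.5],[[0,0,0.004],[-0.04,-0.14,-12],8.5],[[0,0,0.004],[-0.04,-0.14,-14],8.5],[[0,0,0.004],[-0.04,-0.14,-14],8.5],[[0,0,0.004],[-0.04,-0.14,-14],8.5]]'

```text
t: 13.95
eef_pos: [0.5245, -0.3156, 0.0622]
tcp_rot: [0.698, 0.115, 0.697, -0.115]
wrist_force: [0.4, 0.1, -0.1]
finger_gap: 0.0851
```

```bash
python3 - <<'E'
from h import *
im=snap('wrist','w14'); crop(im,200,110,240,180,3.3,'w14c',1.3)
print(tcp()[0],tcp()[2])
E
```

```text
[ 0.52472844 -0.31589329  0.06251185] 71.30753521013634
```

View pics/w14c.png

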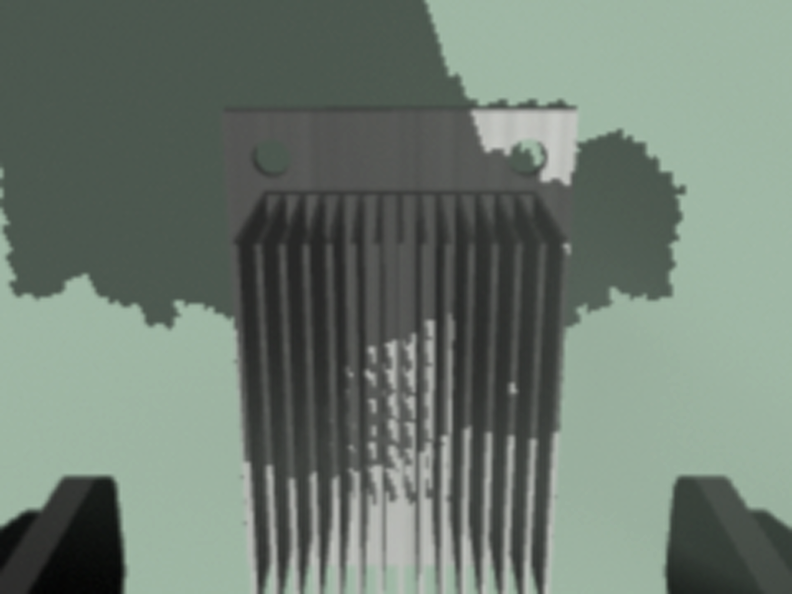

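Call:
apply_moves --targets '[[[0,0,0],[-0.08,0.15,-1],8.5],[[0,0,0],[-0.08,0.15,-3],8.5],[[0,0,0],[-0.08,0.15,-4.4],8.2],[[0,0,0],[-0.08,0.15,-4.8],7.5],[[0,0,0],[-0.08,0.15,-4.8],7],[[0,0,0],[-0.08,0.15,-4.8],6.6],[[0,0,0],[-0.08,0.15,-4.8],6.6]]'

```text
t: 14.88
eef_pos: [0.5233, -0.3144, 0.0136]
tcp_rot: [0.698, 0.115, 0.697, -0.115]
wrist_force: [-0.2, -0.1, 0.3]
finger_gap: 0.0658
```

```bash
python3 - <<'E'
from h import *
im=snap('wrist','w15'); crop(im,200,110,240,200,3,'w15c',1.3)
im=snap('side','s15'); crop(im,290,220,100,80,7,'s15c',1.3)
print(tcp()[0],tcp()[2],bot.state()['wrist_force'])
E
```

```text
[ 0.52310127 -0.31428167  0.01343439] 71.27585480053055 [0.06949927 0.36191654 0.91662515]
```

View pics/w15c.png

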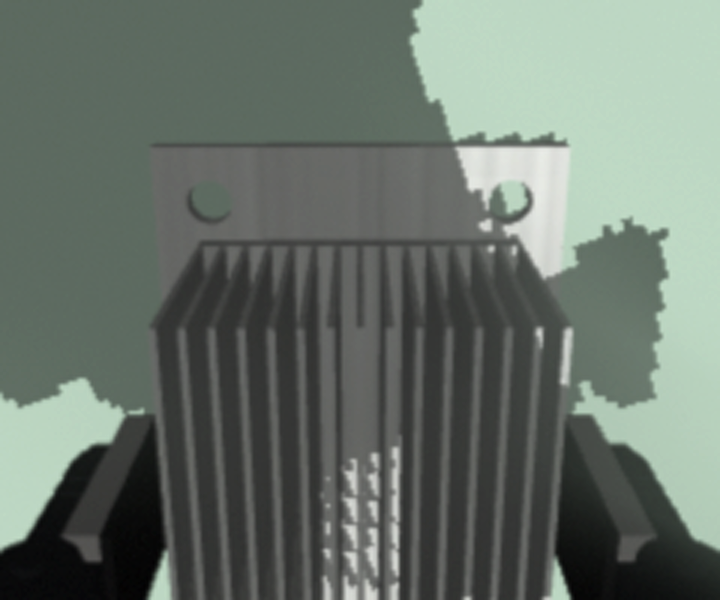

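View pics/s15c.png

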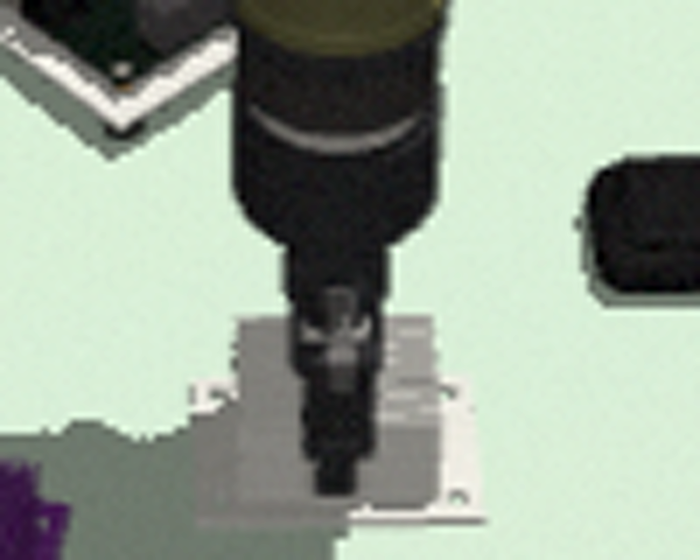

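Call:
apply_moves --targets '[[[0,0,0],[0.03,0,-0.4],6.6],[[0,0,0],[0.03,0,-0.4],6.2],[[0,0,0],[0.03,0,-0.4],5.8],[[0,0,0],[0.03,0,-0.4],5.4],[[0,0,0],[0.03,0,-0.4],5.0],[[0,0,0],[0.03,0,-0.4],5.0],[[0,0,0],[0.03,0,-0.4],5.0]]' --squeeze 70

```text
t: 15.85
eef_pos: [0.5229, -0.3141, 0.0091]
tcp_rot: [0.698, 0.115, 0.698, -0.115]
wrist_force: [-2.3, -0.0, 3.7]
finger_gap: 0.057
```

Call:
apply_moves --targets '[[[0,0,0],[0,0,0.5],5.0],[[0,0,0],[0,0,2],5.0],[[0,0,0],[0,0,5],5.0],[[0,0,0],[0,0,8],5.0],[[0,0,0],[0,0,11],5.0],[[0,0,0],[0,0,13],5.0],[[0,0,0],[0,0,13],5.0],[[0,0,0],[0,0,13],5.0]]'

```text
t: 16.85
eef_pos: [0.5227, -0.3138, 0.1384]
tcp_rot: [0.697, 0.115, 0.698, -0.115]
wrist_force: [-0.2, 0.2, -4.6]
finger_gap: 0.0569
```

```bash
python3 - <<'E'
from h import *
im=snap('wrist','w16'); crop(im,200,110,240,200,3,'w16c',1.3)
im=snap('side','s16'); crop(im,280,180,120,100,6,'s16c',1.3)
print(tcp(),bot.state()['wrist_force'],bot.state()['joint_pos'])
E
```

```text
(array([ 0.52230445, -0.31360524,  0.1377351 ]), array([[-1.84558298e-03,  3.21014895e-01,  9.47072347e-01],
       [ 1.13585218e-03,  9.47074022e-01, -3.21013249e-01],
       [-9.99997652e-01,  4.83277599e-04, -2.11252916e-03]]), np.float64(71.27568522815208)) [-0.61481701  0.19586351 -4.4116095 ] [-5.40745664e-01  3.82852901e-01 -1.67277994e-01  1.02283241e+00
  2.37338101e-05 -2.13945258e-01]
```

View pics/w16c.png

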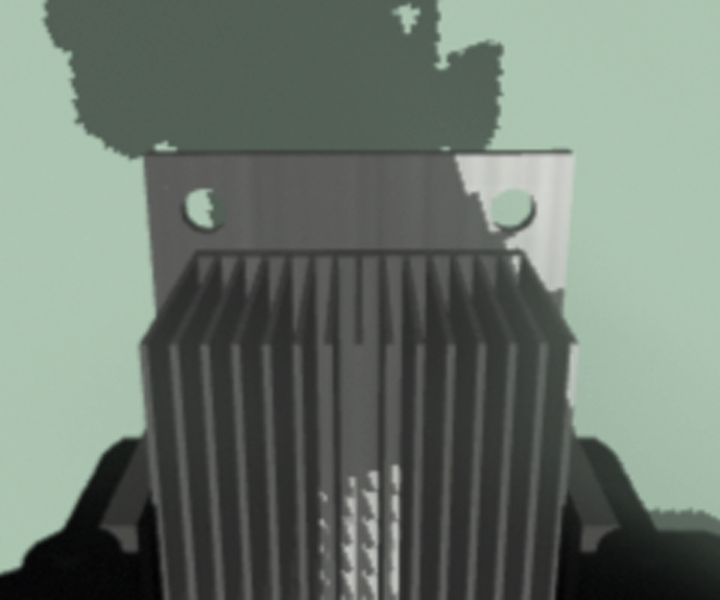

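View pics/s16c.png

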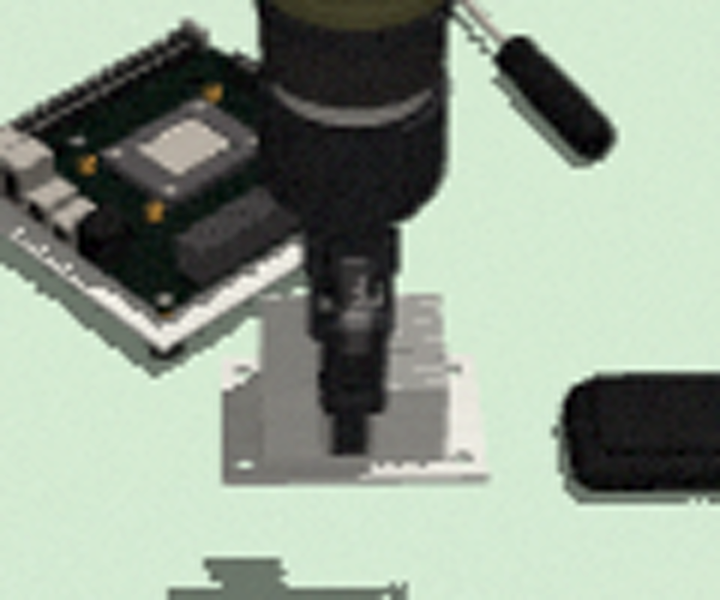

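```bash
cat > cool.py <<'E'
from h import *
CMm=[(-.055,-.037,.004),(-.055,.037,.004),(-.038,-.029,.046),(-.038,.029,.046),(-.038,-.029,.004),(-.038,.029,.004)]
def cpose(fn,px,zs,P,T):
  C=load(fn)
  for z in zs:
    p,r=fit(C,CMm,px,[P[0],P[1],np.arctan2(T[1,1],T[0,1])-np.pi/2],z)
    d=p[:2]-P[:2]
    print(round(z,4),p.round(5),np.degrees(p[2]).round(2),'rms',np.sqrt((r**2).mean()).round(3),'tool y,z mm',(d@T[:2,1:]*1000).round(2)); 
  print(r.round(2).tolist())
E
python3 - <<'E'
from cool import *
P,T,phi=tcp(); print(phi-90,P)
px=np.array([(145,152),(573,152),(140,345),(578,345),(197,253),(522,253)])/3+[200,110]-.33
cpose('w16',px,np.arange(P[2]-.0131,P[2]-.006,.002),P,T)
E
```

```text
-18.724314771847915 [ 0.52230445 -0.31360524  0.1377351 ]
0.1246 [ 0.52585 -0.31482 -0.32605] -18.68 rms 1.686 tool y,z mm [-0.02  3.75]
0.1266 [ 0.52526 -0.31463 -0.32604] -18.68 rms 1.032 tool y,z mm [-0.02  3.13]
0.1286 [ 0.52468 -0.31443 -0.32604] -18.68 rms 0.668 tool y,z mm [-0.02  2.51]
0.1306 [ 0.52409 -0.31423 -0.32604] -18.68 rms 1.051 tool y,z mm [-0.01  1.89]
[[-1.4, 0.8], [1.52, 0.76], [-1.42, 0.34], [1.47, 0.33], [-0.99, -0.93], [0.78, -0.94]]
```

Call:
apply_moves --targets '[[[0,0,0.06],[0.2,2.5,0],5.0],[[0,0,0.15],[0.6,6.5,0],5.0],[[0,0,0.26],[1.0,11,0],5.0],[[0,0,0.37],[1.4,15.5,0],5.0],[[0,0,0.48],[1.8,20,0],5.0],[[0,0,0.58],[2.2,24.5,0],5.0],[[0,0,0.67],[2.5,28,0],5.0],[[0,0,0.72],[2.65,30,0],5.0],[[0,0,0.741],[2.73,31.15,0],5.0],[[0,0,0.741],[2.73,31.15,0],5.0],[[0,0,0.741],[2.73,31.15,0],5.0],[[0,0,0.741],[2.73,31.15,0],5.0]]'

```text
t: 18.45
eef_pos: [0.5504, -0.0036, 0.139]
tcp_rot: [0.692, -0.145, 0.692, 0.145]
wrist_force: [-0.3, -0.2, -5.2]
finger_gap: 0.0569
```

```bash
python3 - <<'E'
from h import *
im=snap('wrist','w17'); crop(im,220,100,200,200,3,'w17c',1.5)
print(tcp(),bot.state()['wrist_force'])
E
```

```text
(array([ 0.55040787, -0.00349755,  0.1389834 ]), array([[-2.54890289e-05, -4.01047356e-01,  9.16057322e-01],
       [-1.96744427e-04,  9.16057307e-01,  4.01047344e-01],
       [-9.99999980e-01, -1.70006865e-04, -1.02253243e-04]]), np.float64(113.64367046643666)) [-0.55134841 -0.0287131  -4.04796147]
```

View pics/w17.png

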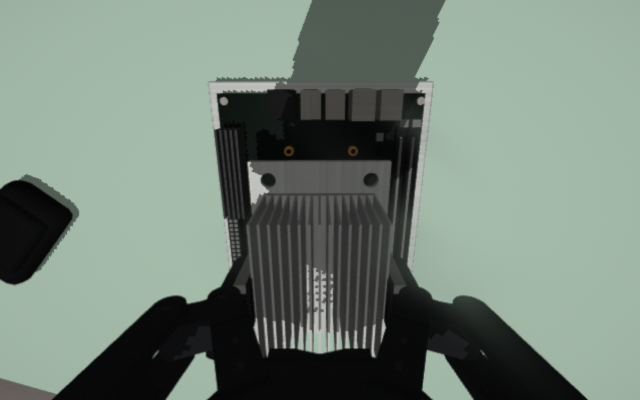

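View pics/w17c.png

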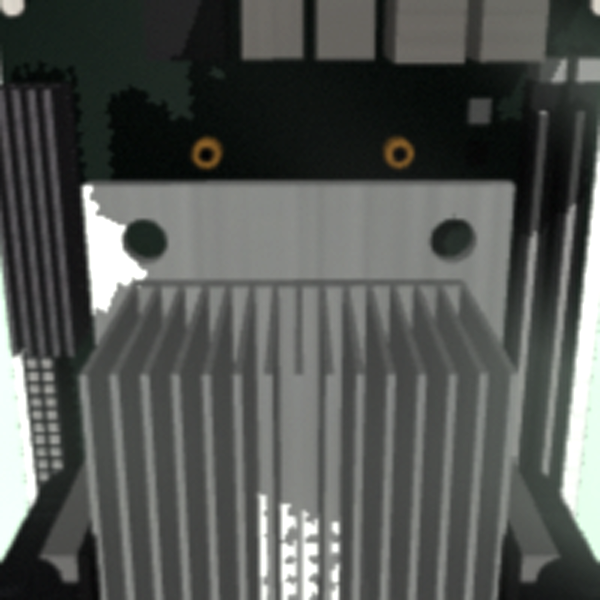

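```bash
python3 - <<'E'
from h import *
im=cv2.imread('pics/w12.png'); crop(im,200,50,240,110,3.3,'w12e',2.0)
im=cv2.imread('pics/w7.png'); crop(im,200,60,300,140,2.66,'w7e',1.6)
E
```

```text
(no output)
```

View pics/w12e.png

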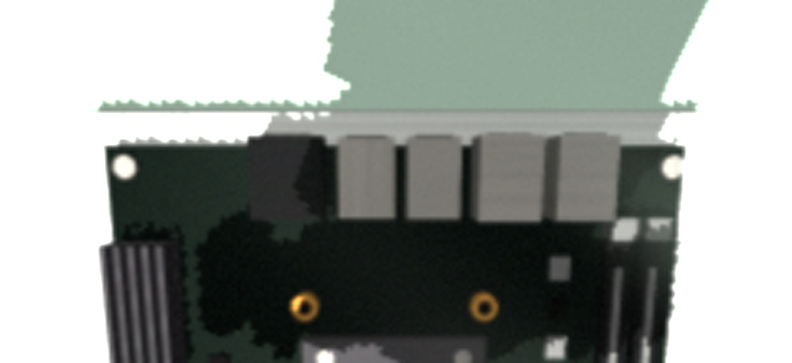

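View pics/w7e.png

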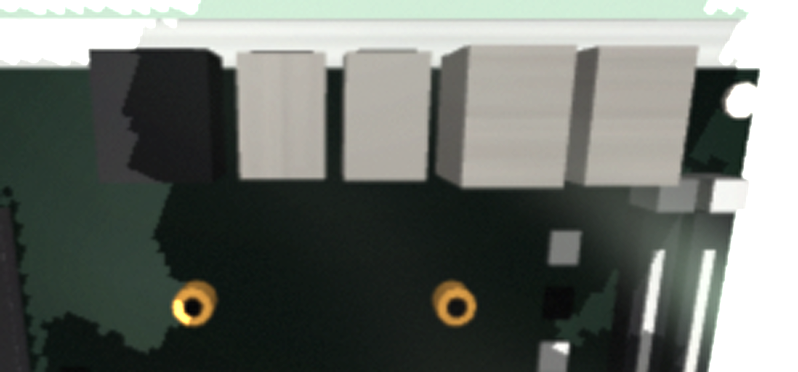

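```bash
python3 - <<'E'
from h import *
C=load('w12'); b=np.array([.5510,-.0014]); y=.4150
px=np.array([(270,219),(365,219),(435,219),(508,221),(585,219)])/3.3+[200,50]-.35
for z in (.045,.055,.06):
  q=unproj(C,px,z)[:,:2]-b; print(z,np.round(np.c_[q@[np.cos(y),np.sin(y)],q@[-np.sin(y),np.cos(y)]]*1000,1).tolist())
C=load('w7'); b=np.array([.5515,-.0014])
px=np.array([(150,182),(280,180),(388,180),(512,187),(630,184)])/2.66+[200,60]-.35
for z in (.03,.045,.055,.06):
  q=unproj(C,px,z)[:,:2]-b; print(z,np.round(np.c_[q@[np.cos(y),np.sin(y)],q@[-np.sin(y),np.cos(y)]]*1000,1).tolist())
E
```

```text
0.045 [[-70.6, -35.2], [-70.5, -8.2], [-70.5, 11.6], [-70.0, 32.4], [-70.5, 54.2]]
0.055 [[-71.0, -33.9], [-71.0, -7.9], [-71.0, 11.2], [-70.4, 31.2], [-70.9, 52.3]]
0.06 [[-71.2, -33.3], [-71.2, -7.8], [-71.2, 11.0], [-70.6, 30.6], [-71.1, 51.3]]
0.03 [[-69.0, -35.5], [-69.4, -9.0], [-69.3, 13.0], [-67.9, 38.4], [-68.5, 62.4]]
0.045 [[-70.2, -32.3], [-70.6, -8.2], [-70.6, 11.7], [-69.3, 34.7], [-69.8, 56.5]]
0.055 [[-71.1, -30.2], [-71.4, -7.7], [-71.4, 10.9], [-70.2, 32.3], [-70.7, 52.6]]
0.06 [[-71.5, -29.1], [-71.8, -7.5], [-71.8, 10.4], [-70.6, 31.1], [-71.1, 50.6]]
```

Call:
apply_moves --targets '[[[0,0,0.002],[-0.08,0.14,-1.5],5.0],[[0,0,0.002],[-0.08,0.14,-4],5.0],[[0,0,0.002],[-0.08,0.14,-5.5],5.0],[[0,0,0.002],[-0.08,0.14,-6],5.0],[[0,0,0.002],[-0.08,0.14,-6],5.0],[[0,0,0.002],[-0.08,0.14,-6],5.0]]'

```text
t: 19.25
eef_pos: [0.5503, -0.0012, 0.0797]
tcp_rot: [0.692, -0.146, 0.691, 0.146]
wrist_force: [0.6, -0.5, -4.6]
finger_gap: 0.0573
```

```bash
python3 - <<'E'
from h import *
im=snap('wrist','w18'); crop(im,230,120,180,130,4.4,'w18c',1.8)
print(tcp()[0],tcp()[2],bot.state()['wrist_force'])
im=snap('side','s18'); crop(im,250,130,130,120,5,'s18c',1.6)
E
```

```text
[ 0.5503587  -0.00119958  0.07979382] 113.84486427398906 [ 0.40280289 -0.23547943 -3.46690618]
```

View pics/w18c.png

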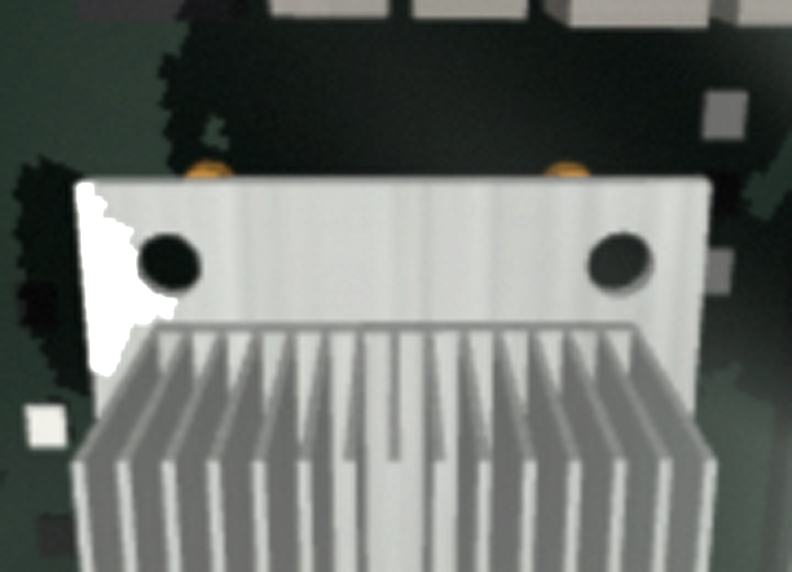

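View pics/s18c.png

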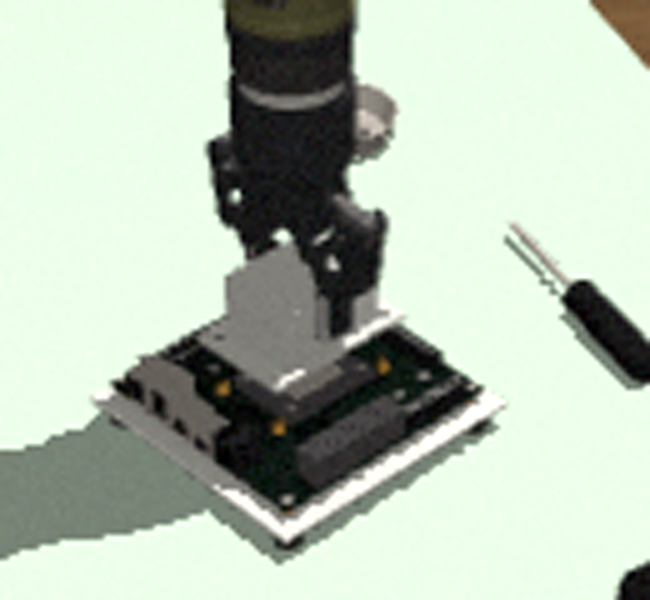

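```bash
python3 - <<'E'
from cool import *
P,T,phi=tcp(); print(phi-90,P)
px=np.array([(75,182),(711,180),(73,462),(716,462),(155,325),(634,325)])/4.4+[230,120]-.39
cpose('w18',px,np.arange(P[2]-.0121,P[2]-.007,.001),P,T)
C=load('w18')
for z in (P[2]-.0091+.004,):
  print(unproj(C,np.array([(169,263),(620,263)])/4.4+[230,120]-.39,z)[:,:2])
E
```

```text
23.84682038988862 [ 0.55030083 -0.00117877  0.07976965]
0.0677 [5.5277e-01 4.7000e-04 4.1839e-01] 23.97 rms 1.144 tool y,z mm [0.51 2.92]
0.0687 [5.5248e-01 3.4000e-04 4.1839e-01] 23.97 rms 0.789 tool y,z mm [0.51 2.61]
0.0697 [5.522e-01 2.200e-04 4.184e-01] 23.97 rms 0.485 tool y,z mm [0.51 2.3 ]
0.0707 [5.5191e-01 9.0000e-05 4.1840e-01] 23.97 rms 0.402 tool y,z mm [0.51 1.99]
0.0717 [ 5.5163e-01 -3.0000e-05  4.1840e-01] 23.97 rms 0.645 tool y,z mm [0.51 1.68]
0.0727 [ 5.5134e-01 -1.6000e-04  4.1840e-01] 23.97 rms 1.008 tool y,z mm [0.51 1.37]
[[-0.73, -0.03], [1.14, 0.16], [-2.0, 0.76], [1.8, 0.51], [-0.99, -0.44], [0.83, -0.64]]
[[ 0.52123324 -0.04282878]
 [ 0.49953712  0.0062061 ]]
```

Call:
apply_moves --targets '[[[0,0,-0.003],[-0.05,-0.14,0],5.0],[[0,0,-0.003],[-0.05,-0.14,-0.8],5.0],[[0,0,-0.003],[-0.05,-0.14,-1.5],5.0],[[0,0,-0.003],[-0.05,-0.14,-1.8],5.0],[[0,0,-0.003],[-0.05,-0.14,-1.8],5.0],[[0,0,-0.003],[-0.05,-0.14,-1.8],5.0],[[0,0,-0.003],[-0.05,-0.14,-1.8],5.0]]'

```text
t: 20.23
eef_pos: [0.5493, -0.0026, 0.0612]
tcp_rot: [0.692, -0.145, 0.692, 0.145]
wrist_force: [0.1, 0.3, -3.5]
finger_gap: 0.0572
```

```bash
python3 - <<'E'
from h import *
im=snap('wrist','w19'); crop(im,230,120,180,130,4.4,'w19c',2.2); 
print(tcp()[0],tcp()[2],bot.state()['wrist_force'])
im=snap('side','s19'); crop(im,250,160,120,90,6,'s19c',1.6)
E
```

```text
[ 0.5493476  -0.00260299  0.06122069] 113.67400523480568 [-0.05649148 -0.08455877 -4.59501633]
```

View pics/w19c.png

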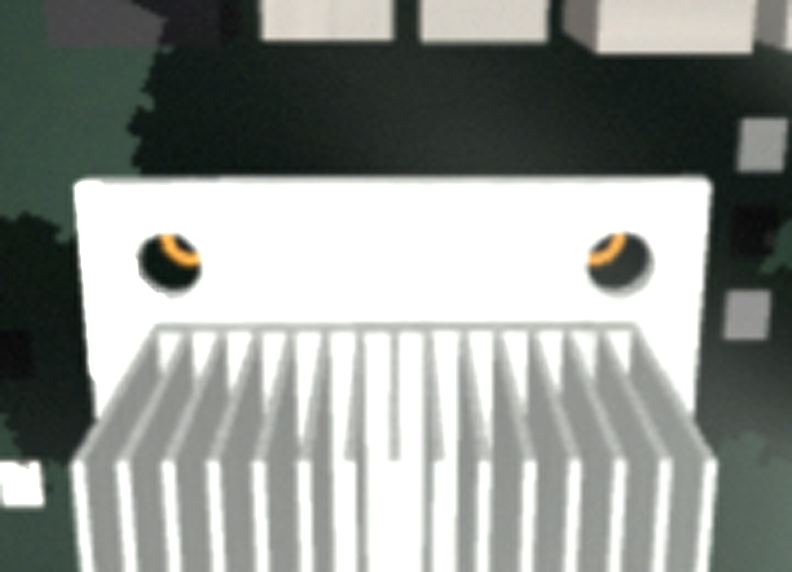

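View pics/s19c.png

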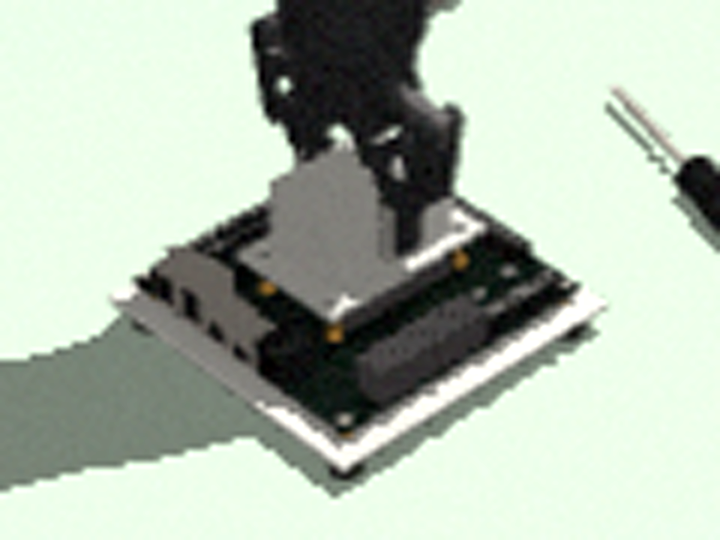

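```bash
python3 - <<'E'
from h import *
im=cv2.imread('pics/w19.png')
a=im[165:195,255:285];b=im[165:195,357:387]
c=cv2.resize(np.hstack([a,b]),None,fx=13,fy=13,interpolation=cv2.INTER_CUBIC); cv2.imwrite('pics/w19h.png',np.clip(c*1.8,0,255).astype(np.uint8))
# predict: cooler pose from fit, board pose
C=load('w19'); P,T,phi=tcp()
from cool import *
px=np.array([(75,182),(711,182),(73,462),(716,462),(155,325),(634,325)])/4.4+[230,120]-.39
cpose('w19',px,np.arange(P[2]-.0111,P[2]-.007,.001),P,T)
for b in ((.5512,-.0014),(.5518,-.0012)):
  y=.4145;c,s=np.cos(y),np.sin(y)
  for m in PM[2:]:
    W=(b[0]+c*m[0]-s*m[1],b[1]+s*m[0]+c*m[1],.038); print(b,'post px',proj(C,[W]).round(1))
E
```

```text
0.0501 [ 0.55158 -0.00112  0.41391] 23.72 rms 0.787 tool y,z mm [0.45 2.69]
0.0511 [ 0.5513  -0.00124  0.41391] 23.72 rms 0.459 tool y,z mm [0.45 2.38]
0.0521 [ 0.55101 -0.00136  0.41391] 23.72 rms 0.339 tool y,z mm [0.45 2.07]
0.0531 [ 0.55073 -0.00149  0.41391] 23.72 rms 0.588 tool y,z mm [0.45 1.76]
0.0541 [ 0.55045 -0.00161  0.41391] 23.72 rms 0.96 tool y,z mm [0.45 1.45]
[[-0.65, -0.01], [1.09, -0.08], [-1.92, 0.68], [1.73, 0.6], [-0.97, -0.42], [0.77, -0.48]]
(0.5512, -0.0014) post px [[365.2 172.6]]
(0.5512, -0.0014) post px [[272.6 172.7]]
(0.5518, -0.0012) post px [[365.1 173.6]]
(0.5518, -0.0012) post px [[272.6 173.7]]
```

View pics/w19h.png

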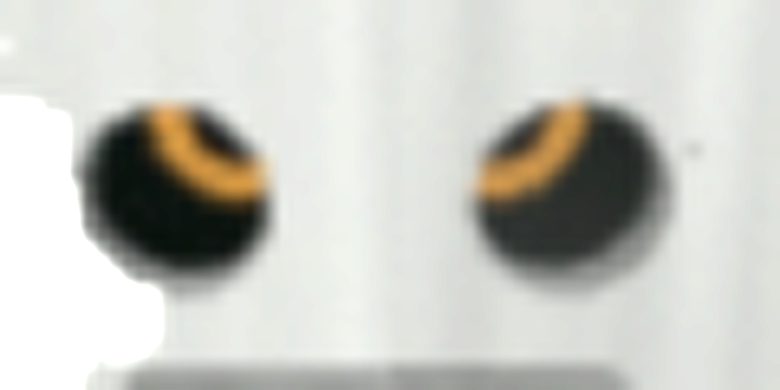

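```bash
python3 - <<'E'
from h import *
C=load('w19')
po=unproj(C,[(273.0,172.8),(364.8,172.8)],.038)[:,:2]
for z in (.055,.0561,.057):
  ho=unproj(C,[(268.1,179.2),(370.5,179.4)],z)[:,:2]
  print(z,'hole-post mm',((ho-po)*1000).round(2).tolist(), np.linalg.norm(ho[0]-ho[1]),np.linalg.norm(po[0]-po[1]))
E
```

```text
0.055 hole-post mm [[-0.52, -0.22], [-0.6, 0.23]] 0.05399264785110023 0.05355079662527835
0.0561 hole-post mm [[-0.86, -0.15], [-0.78, -0.07]] 0.05359304339038287 0.05355079662527835
0.057 hole-post mm [[-1.14, -0.1], [-0.93, -0.32]] 0.0532660942861596 0.05355079662527835
```

Call:
apply_moves --targets '[[[0,0,0],[0.05,0.02,-0.1],5.0],[[0,0,0],[0.05,0.02,-0.2],5.0],[[0,0,0],[0.05,0.02,-0.25],5.0],[[0,0,0],[0.05,0.02,-0.25],5.0],[[0,0,0],[0.05,0.02,-0.25],5.0],[[0,0,0],[0.05,0.02,-0.25],5.0]]'

```text
t: 21.08
eef_pos: [0.5496, -0.0024, 0.0585]
tcp_rot: [0.692, -0.145, 0.692, 0.145]
wrist_force: [-0.4, 0.2, -3.9]
finger_gap: 0.0571
```

```bash
python3 - <<'E'
from h import *
im=snap('wrist','w20'); crop(im,230,120,180,130,4.4,'w20c',1.6)
print(tcp(),bot.state()['wrist_force'],bot.state()['t'])
a=im[165:195,255:285];b=im[165:195,357:387]
c=cv2.resize(np.hstack([a,b]),None,fx=13,fy=13,interpolation=cv2.INTER_CUBIC); cv2.imwrite('pics/w20h.png',np.clip(c*1.8,0,255).astype(np.uint8))
im=snap('side','s20'); crop(im,260,165,100,75,8,'s20c',1.6)
im=snap('top','t20'); crop(im,260,160,120,110,5,'t20c',1.6)
E
```

```text
(array([ 0.54964373, -0.00239727,  0.05852962]), array([[ 6.63049433e-05, -4.01538516e-01,  9.15842135e-01],
       [ 6.38755594e-06,  9.15842137e-01,  4.01538516e-01],
       [-9.99999998e-01, -2.07739957e-05,  6.32897107e-05]]), np.float64(113.67439382980562)) [ 0.48695733  0.46820209 -4.00207301] 21.125
```

View pics/w20h.png

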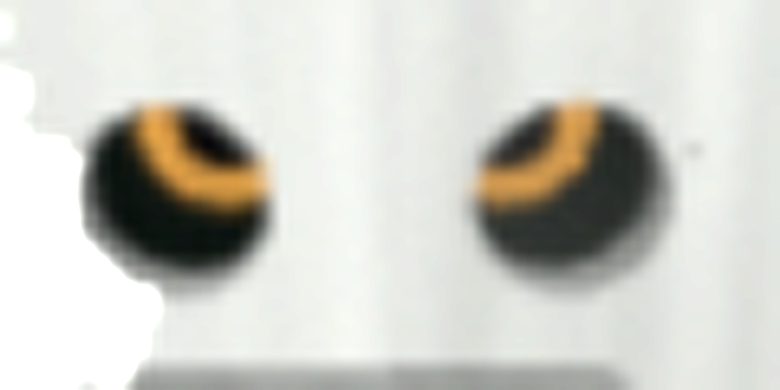

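View pics/w20c.png

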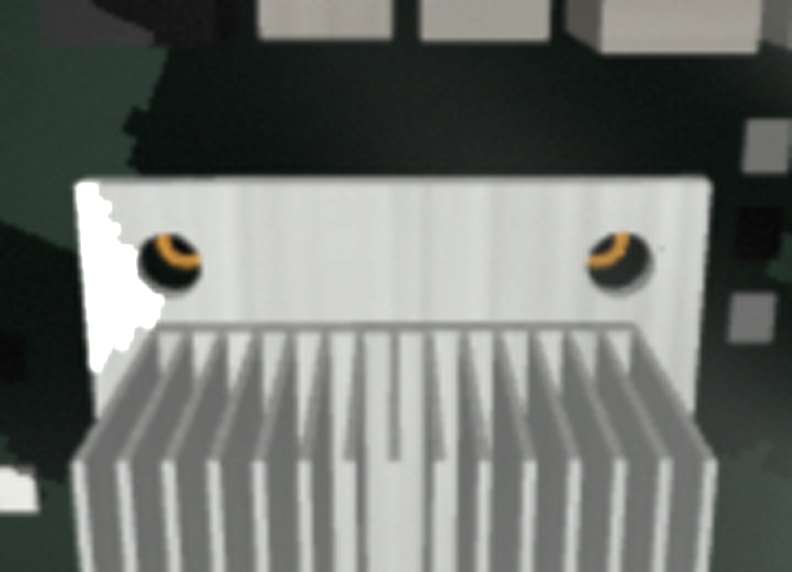

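View pics/s20c.png

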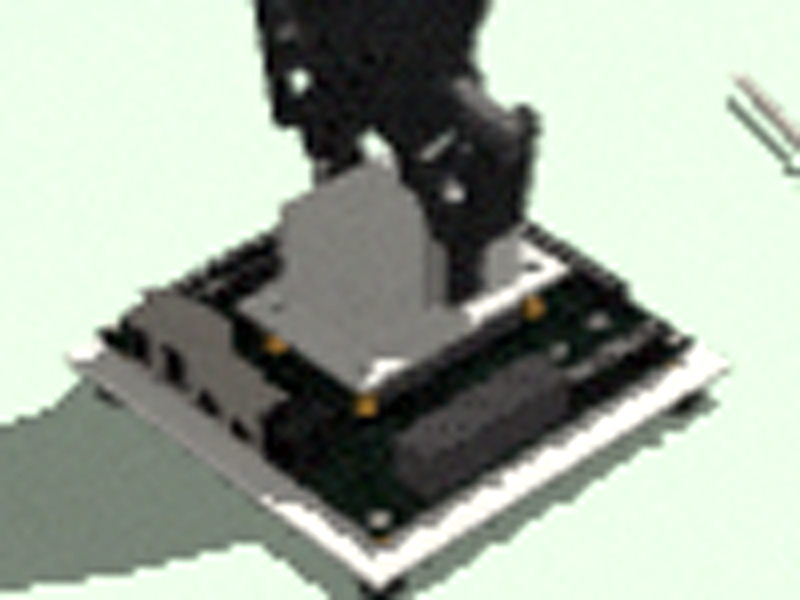

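View pics/t20c.png

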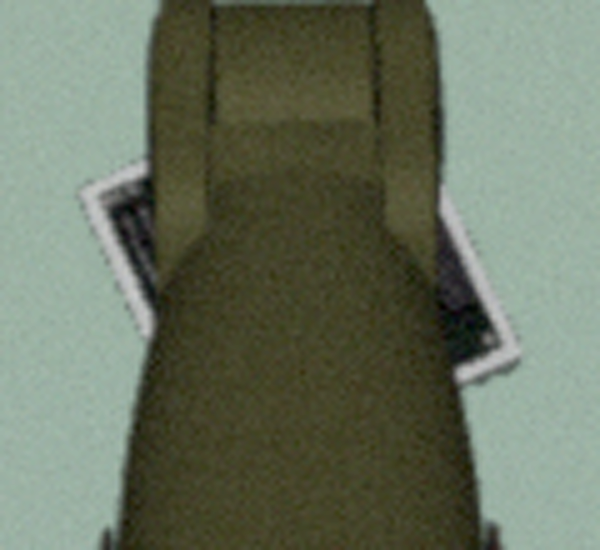

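```bash
python3 - <<'E'
from cool import *
C=load('w20'); P,T,phi=tcp()
po=unproj(C,[(272.1,173.8),(365.6,173.6)],.038)[:,:2]
for z in (.0525,.0535,.0545):
  ho=unproj(C,[(268.1,179.2),(370.5,179.4)],z)[:,:2]
  print(z,'hole-post mm',((ho-po)*1000).round(2).tolist(), np.linalg.norm(ho[0]-ho[1]),np.linalg.norm(po[0]-po[1]))
px=np.array([(75,182),(711,182),(73,462),(716,462),(155,325),(634,325)])/4.4+[230,120]-.39
cpose('w20',px,[P[2]-.0101,P[2]-.0091,P[2]-.0081],P,T)
# tilt
ok,rv,tv=cv2.solvePnP(np.array(CMm),px,C['K'],C['D']); Rw=C['R'].T@cv2.Rodrigues(rv)[0]; print('up',Rw[:,2].round(4),'pos',(C['R'].T@(tv.ravel()-C['t'])).round(4))
S=load('s20')
y=.4138;c,s=np.cos(y),np.sin(y)
def W(b,m): return [(b[0]+c*q[0]-s*q[1],b[1]+s*q[0]+c*q[1],b[2]+q[2]) for q in m]
print('posts side',((proj(S,W((.5512,-.0014,.03),PM))-[260,165]+.44)*8).round(0).tolist())
print('flange low corners',((proj(S,W((.5512,-.0014,.0494),[(.055,.037,0),(.055,-.037,0),(-.055,.037,0),(-.055,-.037,0)]))-[260,165]+.44)*8).round(0).tolist())
E
```

```text
0.0525 hole-post mm [[-0.57, -0.09], [-0.45, 0.2]] 0.05391819565057208 0.05370539940846999
0.0535 hole-post mm [[-0.88, -0.03], [-0.62, -0.08]] 0.05355495651072978 0.05370539940846999
0.0545 hole-post mm [[-1.2, 0.03], [-0.78, -0.35]] 0.05319171737088745 0.05370539940846999
0.0484 [ 0.55156 -0.00106  0.41384] 23.71 rms 0.451 tool y,z mm [0.47 2.33]
0.0494 [ 0.55128 -0.00118  0.41384] 23.71 rms 0.342 tool y,z mm [0.47 2.02]
0.0504 [ 0.551   -0.0013   0.41384] 23.71 rms 0.599 tool y,z mm [0.47 1.71]
[[-0.15, 0.22], [0.58, 0.15], [-1.25, 0.37], [1.08, 0.29], [-0.61, -0.41], [0.4, -0.46]]
up [4.0e-04 1.8e-03 1.0e+00] pos [ 0.5513 -0.0012  0.0491]
posts side [[443.0, 239.0], [534.0, 297.0], [276.0, 333.0], [366.0, 396.0]]
flange low corners [[444.0, 196.0], [569.0, 275.0], [239.0, 310.0], [363.0, 396.0]]
```

```bash
python3 - <<'E'
from h import *
s=bot.state(); print(s['t'],s['eef_pos'],s['finger_gap'],s['qd'].round(3),s['wrist_force'])
print(workorder.hand_in())
E
```

```text
21.225 [ 0.54962138 -0.00242137  0.05851029] 0.0572720059961192 [-0.001  0.001  0.002 -0.     0.001 -0.   ] [-0.03159733 -0.35127735 -3.8608671 ]
the job is handed in; nothing more can be done
None
```

Both parts of the job are done, and it is handed in at about 21 s. The frame is home round the processor and released. The arm is holding the silver cooler over it for you to start the screws.

- **Frame:** It touched down on the board at about 2 N. After release, the wrist picture showed an even margin round the lid and the side picture showed the frame flat.
- **Cooler position:** It is level to about 0.1°. Its underside is at about 49 mm, which is 10 mm above the lid and 11 mm above the posts. The wrist force is about 4 N, which is its weight, so nothing suggests it is touching.
- **Hole alignment:** In the wrist camera, the two visible flange holes (the -x pair) show their posts, and three measures put the offset at roughly 0.2 to 0.9 mm. They disagreed by about half a millimetre, mostly along the board's x. I left that, as the holes are 8 mm.
- **Not seen directly:** The two +x holes are hidden under the fins, so their alignment comes from the fitted pose and the side picture. The top camera was blocked by the arm at the end.

The dish, mouse, screwdriver and purple look-alike were not touched.

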